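# Square two plates in the corner jig and clamp them

## Task

Swing the jig's sprung hold-down arm up and back until its catch holds it, then lay the large brown plate flat on the jig's bed and push it square and snug against both fences. Lay the small plate on top of it, long side along the same fence as the large plate's long side, squared snug into the same corner, and then press the trigger pad so that the arm snaps down and clamps the stack. The long sides go along the long side fence (not the one under the arm's hinge); leave the two white bottles where they stand.

Things in the scene. Friction and masses are not known exactly. Their poses are not given: they have to be found in the camera images.
- jig: grey stacking jig fixed to the bench. Origin: the inner corner where its two dark fences meet, at bench height. Its flat bed is 12 mm high and spans x -140 to +85 mm, y -105 to +70 mm in the jig's frame; plates go at x < 0, y < 0. A finger does not fit between a squared plate and a fence: let a plate go about 30 mm short of the side fence (it still balances), then push it home
- far_fence (a point): middle of the far fence's inner face, on the bed (z 12 mm): the face lies at x = 0 of the jig's frame, runs from y 0 to -105 mm and stands 20 mm above the bed; 10 mm thick
- side_fence (a point): middle of the side fence's inner face, on the bed (z 12 mm): the face lies at y = 0 of the jig's frame, runs from x 0 to -130 mm and stands 20 mm above the bed; 10 mm thick
- clamp (a joint): hold-down arm, hinged beyond the far fence (rad): 0 = down, level, foot 4 mm above the empty bed; grows as it swings up and back over the far fence. Swing it to about 1.85 and let it come back: the catch holds it at about 1.75; stop at 1.95. A damped spring drives it down (0.4 to 0.6 N m, 4 to 6 N at the handle). About 0.16 when clamped on both plates
- clamp_pivot (a point): point on the arm's hinge axis, fixed in the jig at x +35, y -25, z 45 mm of the jig's frame
- clamp_handle (a point): grip point on the dark round cross bar (12 mm thick, along the jig's y) at the arm's end; 110 mm from the hinge axis and 38 mm to the -y side of the arm's 12 mm wide bar. The bar sticks out 60 mm to the -y side only. Level arm: 45 mm above the bench
- clamp_foot (a point): lower tip of the arm's black round foot (14 mm thick), 75 mm from the hinge along the arm, 29 mm below the arm's centre line
- trigger (a joint): travel of the trigger (m), 0 = up, 0.011 = fully down, positive downwards; spring return; about 3 to 6 N. It dips and comes back up as the arm passes over the catch; pressed more than about 7 mm down with the arm cocked it frees the arm
- trigger_pad (a point): top centre of the black square trigger pad (26 mm square), at x +65, y +45, z 48 mm of the jig's frame: beyond the far fence, to the +y side of the cocked arm. Press it straight down
- large_center (a point): centre of the large brown plate (phenolic board, about 100 g), 120 x 66 x 8 mm (x long, y wide, z thick), lying flat on the bench at the start
- small_center (a point): centre of the small brown plate (phenolic board, about 60 g), 90 x 46 x 8 mm (x long, y wide, z thick), lying flat on the bench at the start
- bottle_a: white squeeze bottle with a red cap, 44 mm across, 120 mm high; origin at its foot; leave it alone
- bottle_b: white squeeze bottle with a blue cap, 44 mm across, 120 mm high; origin at its foot; leave it alone
There are look-alikes about, which are no part of the job. What is shaped like the part that bears large_center but blue is not meant.

How it is judged:
On the way, in this order (a step that is already met when the one before it is completed fails the run):
1. the clamp arm is cocked: held by its catch, not by the robot (value of joint clamp between 1.7 and 1.8 rad and contact force between the fingers and clamp below 0.3 N), for 0.2 s.
2. the large plate lies on the bed squared against both fences, released, with the arm still cocked (x of large_center in the frame of jig between -0.062 and -0.058 m and y of large_center in the frame of jig between -0.035 and -0.031 m and z of large_center in the frame of jig between 0.014 and 0.018 m and angle between the x axis of large_center and the x axis of jig, either way round below 0.025 rad and value of joint clamp above 1.7 rad and contact force between the fingers and large below 0.3 N), for 0.2 s.
3. the small plate lies on the large one, both squared against both fences, released, with the arm still cocked (all of step 2 and x of small_center in the frame of jig between -0.047 and -0.043 m and y of small_center in the frame of jig between -0.025 and -0.021 m and z of small_center in the frame of jig between 0.022 and 0.026 m and angle between the x axis of small_center and the x axis of jig, either way round below 0.025 rad and contact force between the fingers and small below 0.3 N), for 0.2 s.
At the end, for the whole second after the job is handed in: Large plate flat on the bed, small plate flat on it, long sides along the side fence, each within 2 mm of touching both fences and 0.025 rad of square; the arm presses the small plate (joint 0.11 to 0.21, over 1 N); plates at rest (x of large_center in the frame of jig between -0.062 and -0.058 m and y of large_center in the frame of jig between -0.035 and -0.031 m and z of large_center in the frame of jig between 0.014 and 0.018 m and angle between the x axis of each of large_center, small_center and the x axis of jig, either way round below 0.025 rad and x of small_center in the frame of jig between -0.047 and -0.043 m and y of small_center in the frame of jig between -0.025 and -0.021 m and z of small_center in the frame of jig between 0.022 and 0.026 m and value of joint clamp between 0.11 and 0.21 rad and contact force between clamp and small above 1 N and linear speed of each of small, large below 0.01 m/s).
It fails at once if a bottle is moved more than 30 mm (distance of any of bottle_a, bottle_b from where it was at the start of the episode above 0.03 m).
It also fails if it takes over 72 s, if anything falls off the work surface, if the arm or the gripper's body presses on something with over 40 N, if the wrist force passes 120 N, or if a joint passes its speed limit or range.

## Robot

A 6-joint arm with a two-finger parallel gripper is mounted at the origin on the work surface. World frame = base frame: x ahead of the robot, y to its left, z up, the work surface at z = 0. Lengths are in m, angles in rad, forces in N, time in s.
With the tool pointing down it reaches from about 0.35 to 0.85 m from the base axis. Payload 8.1 kg.
Tool frame: the origin (TCP) lies on the mounting face of the last link; the fingertips stand 186 mm ahead of it and the grasp point (between the pads) lies 167 mm ahead of it (arm.nose_length is the distance from the TCP to the fingertips, in m); z points along the fingers, y is the direction in which the jaws open and shut (so a half turn about z gives the same grasp; the last joint's range is limited). The gripper opens to 93 mm and grips with 3 to 60 N. Pads are 15 mm wide; open, the fingers measure 128 mm over their backs; the gripper's body (75 mm by 188 mm) begins 65 mm behind the grasp point.
Start: joints at [1.205, 0.13, 1.488, -0, 1.523, -0.085], TCP at [0.166, 0.577, 0.405] pointing down, gripper open.
Joint ranges: [-2.96, 2.96], [-0.89, 2.26], [0.02, 2.5], [-1.34, 4.48], [0, 2.73], [-2.66, 2.66]. Speed limits (rad/s): [2.39, 2.39, 2.79, 3.14, 3.14, 3.14].

## Interface

Orientations are given as a unit quaternion [w, x, y, z].
In Python, from cell import arm, optics gives the robot as it stands.
- The arm moves only by the shell command python3 -m creep 'ROWS' [FORCE]. ROWS is JSON, a list of rows, each a list of 3 entries, a list of its own where there are three numbers: the turn, a rotation vector about the tool's x, y, z in degrees, then the shift along the tool's x, y, z in cm, then the finger opening in cm, from 0 to 9.3. In form: [[[wx, wy, wz], [tx, ty, tz], hand], ...]. A call has 1 to 8 rows; each row shifts and turns the commanded pose from where the row before left it, along the tool's axes as they then stand; what a row does not reach is not made up. A row lasts 1/10 s, in which the tool goes at most 50 mm and 8.59 degrees, less where a joint would pass 70% of its speed; a pose out of reach is approached as far as the arm can. A call is refused whole if a number of a shift passes 5 or a number of a turn 8.59, either way. A call with a gripper value outside its range is refused whole. The fingers move at their own pace and stop on an object; FORCE is the grip in N (left out, the last holds). Time passes only in rows, so rows that do not move let the fingers close. It gives the time, the measured TCP pose, the force and the opening at its end, in the units of the state.
- arm.state(): the state, without advancing time (a new reading comes with each control period).
- optics.capture(name): name is "scene" or "top" or "wrist"; returns a dict with "img" (420x560x3 uint8, red, green, blue), "intrinsics" (3x3 intrinsics, pixels), "camera_from_world" (4x4, takes a point from world to camera coordinates). Camera axes: x right, y down, z forward; pixel columns grow to the right and rows downward; lengths in m; the calibration is good to about 2 mm. The wrist camera is an equidistant fisheye: a pixel r from the principal point sees the ray r / f radians off the axis. A picture is of the moment at which its call begins. There is no depth.
- arm.finish_job(): hands the job in, once; it reports no verdict.
The state is a dict: "clock": time; "joint_positions": joint angles; "joint_velocities": joint speeds; "tau": joint torques, N m; "ee_pos": TCP position; "tool_rot": TCP orientation; "wrist_force": force on the tool from outside, world axes, zero at the start; "wrist_torque": the same for the moment, N m; "opening": finger opening in m.
Only numpy, scipy, OpenCV 4.12 (cv2) and the standard library are available. Lean on these libraries where they do the work, as an engineer would, in place of code of your own. Each camera call takes 0.05 s, during which the arm holds its last target.

## Working session

There is one attempt and no reset: what is moved stays moved. The work goes in short steps, Python scripts to look and compute and a shell command to move; the robot and the scene stay as the last step left them, time stands still between calls to the robot, and variables do not carry over. Pictures are saved under pics/ and viewed, and the job is handed in when it is done.

```bash
ls; mkdir -p pics
python3 - <<'E'
from cell import arm, optics
import cv2
s=arm.state()
for k,v in s.items(): print(k,v)
for n in ["scene","top","wrist"]:
    c=optics.capture(n); cv2.imwrite(f"pics/{n}0.png",c["img"][:,:,::-1])
    print(n,c["intrinsics"],c["camera_from_world"])
E
```

```text
pics
clock 0.0
joint_positions [ 1.20460677e+00  1.31152075e-01  1.48925972e+00 -2.61602039e-05
  1.52301699e+00 -8.53813115e-02]
joint_velocities [ 0.00032666 -0.0017151  -0.00113663  0.00073424  0.00061133 -0.00069969]
tau [-1.59922674e-03 -5.59859347e+01 -4.91740358e+01  7.65606528e-02
  3.59778351e-02 -2.19912135e-04]
ee_pos [0.16616971 0.57629244 0.40370332]
tool_rot [-1.92796005e-04  1.39942583e-01  9.90159195e-01 -8.97688076e-04]
wrist_force [-0.42718853 -0.15579094  0.03537081]
wrist_torque [ 0.00436409 -0.02258589 -0.00244559]
opening 0.09302379201331586
scene [[529.70639986   0.         274.74149995]
 [  0.         529.70639986 210.65774734]
 [  0.           0.           1.        ]] [[ 0.46654942  0.88448505 -0.00422412 -0.09858624]
 [ 0.53119279 -0.28400651 -0.79823212 -0.2356054 ]
 [-0.70722406  0.37017091 -0.60233515  1.98896403]
 [ 0.          0.          0.          1.        ]]
top [[388.81075346   0.         279.89605503]
 [  0.         388.81075346 209.83413542]
 [  0.           0.           1.        ]] [[ 0.03198832 -0.99948313 -0.00319561 -0.12523921]
 [-0.97752428 -0.03061862 -0.2085876   0.47177041]
 [ 0.20838194  0.00979615 -0.97799847  1.09706812]
 [ 0.          0.          0.          1.        ]]
wrist [[325.1922621    0.         281.55928541]
 [  0.         325.1922621  208.89091387]
 [  0.           0.           1.        ]] [[ 2.76939955e-01  9.60886844e-01 -8.56657002e-04 -6.00227956e-01]
 [ 9.33454119e-01 -2.68821768e-01  2.37483191e-01 -2.86178840e-02]
 [ 2.27964186e-01 -6.65682342e-02 -9.71391270e-01  3.89547592e-01]
 [ 0.00000000e+00  0.00000000e+00  0.00000000e+00  1.00000000e+00]]
```

View pics/scene0.png

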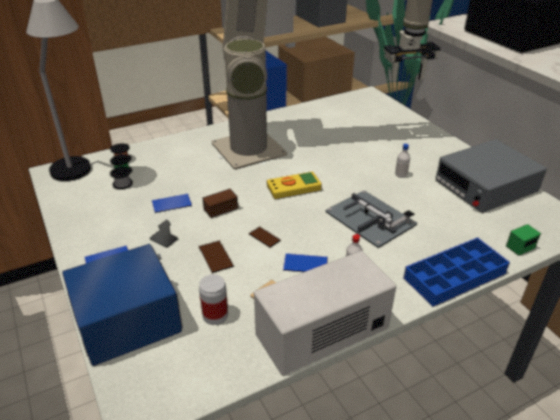

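View pics/top0.png

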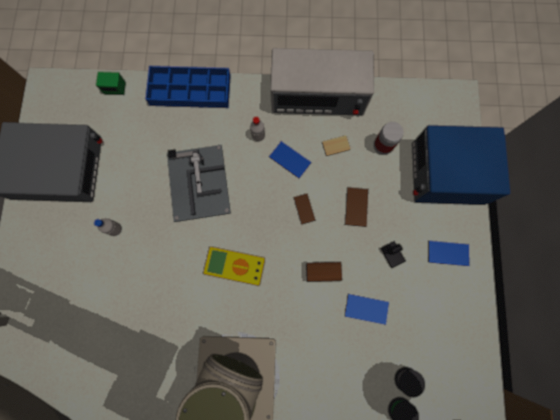

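View pics/wrist0.png

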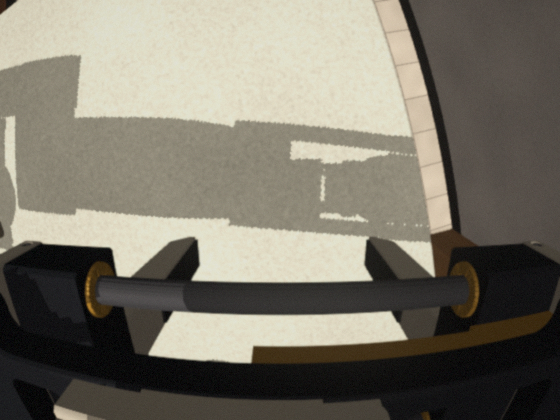

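The top view shows the jig at (199,183), the large brown plate at (357,207), the small plate at (305,208), a thicker brown block at (323,271), a red-cap bottle at (257,128) and a blue-cap bottle at (106,226). I'll zoom in.

Run:
```python
import cv2
t=cv2.imread("pics/top0.png"); s=cv2.imread("pics/scene0.png")
a=cv2.resize(t[135:235,150:270],None,fx=6,fy=6,interpolation=cv2.INTER_CUBIC)[:600,:720]
cv2.imwrite("pics/tj.png",a)
b=cv2.resize(s[180:250,310:430],None,fx=6,fy=6,interpolation=cv2.INTER_CUBIC)
cv2.imwrite("pics/sj.png",b)
```

```text
(no output)
```

View pics/tj.png

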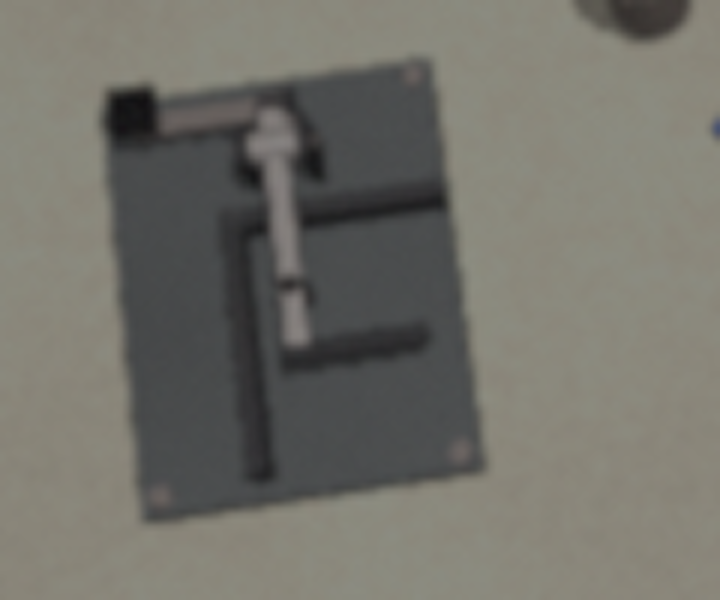

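View pics/sj.png

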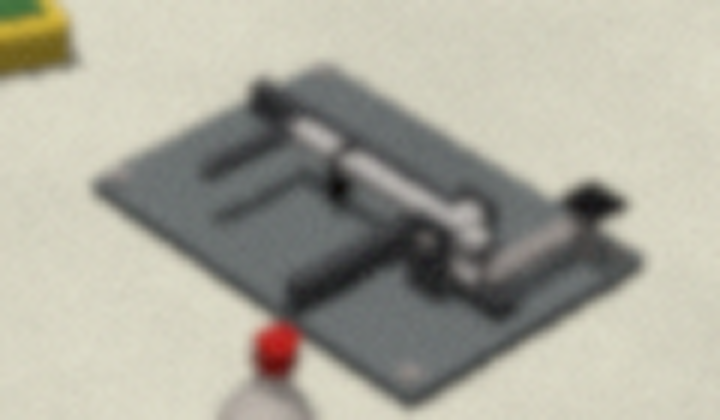

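```bash
cat > h.py <<'E'
import numpy as np, cv2
from cell import arm, optics
from scipy.spatial.transform import Rotation as R
def cap(n,save=None):
    c=optics.capture(n)
    if save: cv2.imwrite(f"pics/{save}.png",c["img"][:,:,::-1])
    return c
def rays(c,px,wrist=False):
    K=c["intrinsics"];T=c["camera_from_world"];px=np.atleast_2d(px).astype(float)
    d=np.c_[(px[:,0]-K[0,2])/K[0,0],(px[:,1]-K[1,2])/K[1,1],np.ones(len(px))]
    if wrist:
        r=np.hypot(d[:,0],d[:,1]);k=np.where(r>1e-9,np.sin(r)/np.maximum(r,1e-9),1)
        d=np.c_[d[:,0]*k,d[:,1]*k,np.cos(r)]
    Rm=T[:3,:3];o=-Rm.T@T[:3,3]
    return o,d@Rm
def plane(c,px,z,wrist=False):
    o,d=rays(c,px,wrist); return o+d*((z-o[2])/d[:,2])[:,None]
def proj(c,P,wrist=False):
    K=c["intrinsics"];T=c["camera_from_world"];P=np.atleast_2d(P)
    q=P@T[:3,:3].T+T[:3,3]
    if wrist:
        th=np.arctan2(np.hypot(q[:,0],q[:,1]),q[:,2]);r=np.hypot(q[:,0],q[:,1]);u=q[:,:2]/np.maximum(r,1e-9)[:,None]*th[:,None]
    else: u=q[:,:2]/q[:,2:]
    return u*[K[0,0],K[1,1]]+[K[0,2],K[1,2]]
def tool():
    s=arm.state();q=s["tool_rot"];return np.array(s["ee_pos"]),R.from_quat([q[1],q[2],q[3],q[0]])
E
python3 - <<'E'
from h import *
c=cap("top");im=c["img"];hsv=cv2.cvtColor(im,cv2.COLOR_RGB2HSV)
# brown plates
m=((hsv[...,0]<15)&(hsv[...,1]>110)&(hsv[...,2]>25)&(hsv[...,2]<140)).astype(np.uint8)
n,_,cs=cv2.findContours(m,0,2) if False else (0,)+tuple(reversed(cv2.findContours(m,cv2.RETR_EXTERNAL,cv2.CHAIN_APPROX_NONE)))
for k in cs:
    if cv2.contourArea(k)<100: continue
    p=k[:,0,:]
    w=plane(c,p,0.008)[:,:2]
    r=cv2.minAreaRect((w*1000).astype(np.float32)); print(p.mean(0),r)
# jig
for name,px in [("+x-y",(428,60)),("-x-y",(485,468)),("-x+y",(145,520))]:
    print(name,plane(c,np.array(px)/6+[150-.42,135-.42],0.012))
# bottles
for nm,mm in [("red",(hsv[...,1]>150)&((hsv[...,0]<8)|(hsv[...,0]>172))&(hsv[...,2]>120)),("blue",(hsv[...,1]>150)&(hsv[...,0]>105)&(hsv[...,0]<130)&(hsv[...,2]>60))]:
    ys,xs=np.nonzero(mm); 
    for reg in [(240,105,275,145),(90,205,125,240)]:
        q=(xs>reg[0])&(xs<reg[2])&(ys>reg[1])&(ys<reg[3])
        if q.sum()>3: print(nm,xs[q].mean(),ys[q].mean(),plane(c,(xs[q].mean(),ys[q].mean()),.118))
E
```

```text
[323.5     271.46875] ((302.13934326171875, -244.86065673828125), (49.728206634521484, 98.56983947753906), 1.8195019960403442)
[303.98571429 208.48571429] ((491.1894226074219, -183.25340270996094), (83.09940338134766, 39.55830764770508), 16.932405471801758)
[356.23364486 206.69158879] ((502.4853820800781, -343.141357421875), (59.672855377197266, 113.13680267333984), 86.85862731933594)
[  8.37804878 107.8597561 ] ((796.6947021484375, 777.21240234375), (94.29277038574219, 64.46966552734375), 10.391757011413574)
[10.34920635 85.35449735] ((872.3841552734375, 788.2129516601562), (122.09295654296875, 53.812591552734375), 46.2630500793457)
+x-y [[0.68856116 0.08332703 0.012     ]]
-x-y [[0.47023863 0.04043348 0.012     ]]
-x+y [[0.43806671 0.21063646 0.012     ]]
red 255.7391304347826 119.04347826086956 [[ 0.7291561  -0.03189637  0.118     ]]
blue 98.08571428571429 222.54285714285714 [[0.40946796 0.38839299 0.118     ]]
```

Jig origin is about (0.587, 0.169) with yaw about 10.95°, and the measured bed edges (222 and 173 mm) agree with 225 and 175. Large plate: (0.502,-0.343), yaw -3°. Small plate: (0.491,-0.183), yaw 17°. First I turn the tool to the jig's yaw.

```bash
cat >> h.py <<'E'
import sys
J0=np.array([0.587,0.169,0]);JY=10.95
def jw(p): return J0+R.from_euler('z',JY,degrees=True).apply(p)
def wj(p): return R.from_euler('z',-JY,degrees=True).apply(np.asarray(p)-J0)
def plan(target,yaw=None,nose=.167):
    """target: world position of point nose ahead of TCP, tool down; yaw of tool y deg (mod 180)"""
    p,r=tool(); y=r.apply([0,1,0]); cur=np.degrees(np.arctan2(y[1],y[0]))
    if yaw is None: yaw=cur
    d=(yaw-cur+90)%180-90
    ps=np.radians(cur+d); 
    Rt=np.c_[[-np.sin(ps),np.cos(ps),0],[np.cos(ps),np.sin(ps),0],[0,0,-1]]
    rv=(r.inv()*R.from_matrix(Rt)).as_rotvec(degrees=True)
    tcp=np.asarray(target)+[0,0,nose]
    print("turn",rv.round(2),"shift after turn (cm)",((Rt.T@(tcp-p))*100).round(2),"grasp jig mm",(wj(p-[0,0,nose])*1000).round(1),"yaw-JY",round(cur-JY,2))
E
python3 -m creep '[[[0,0,7.9],[0,0,0],9.3],[[0,0,7.9],[0,0,0],9.3],[[0,0,7.9],[0,0,0],9.3],[[0,0,7.9],[0,0,0],9.3],[[0,0,7.9],[0,0,0],9.3],[[0,0,7.9],[0,0,0],9.3],[[0,0,7.9],[0,0,0],9.3],[[0,0,7.9],[0,0,0],9.3]]' 25
python3 - <<'E'
from h import *
plan(jw([-.075,-.063,.16]),JY)
E
```

```text
clock: 1.0
ee_pos: [0.1662, 0.5765, 0.4044]
tool_rot: [0.0, 0.64, 0.768, -0.0]
wrist_force: [-0.0, -0.6, -0.4]
opening: 0.0932
turn [-0.02  0.03 -0.56] shift after turn (cm) [-54.3   26.07   7.74] grasp jig mm [-335.7  480.   237.4] yaw-JY -0.56
```

```bash
python3 -m creep '[[[0,0,-0.6],[-2,1,0],9.3],[[0,0,0],[-4,1.9,0],9.3],[[0,0,0],[-4,1.9,0],9.3],[[0,0,0],[-4,1.9,0],9.3],[[0,0,0],[-4,1.9,0],9.3],[[0,0,0],[-4,1.9,0],9.3],[[0,0,0],[-4,1.9,0],9.3],[[0,0,0],[-4,1.9,0],9.3]]'
python3 -m creep '[[[0,0,0],[-4,1.9,0],9.3],[[0,0,0],[-4,1.9,0],9.3],[[0,0,0],[-4,1.9,0],9.3],[[0,0,0],[-4,1.9,0],9.3],[[0,0,0],[-4,1.9,0],9.3],[[0,0,0],[-2,1,0],9.3],[[0,0,0],[0,0,0],9.3]]'
python3 - <<'E'
from h import *
plan(jw([-.075,-.063,.16]),JY)
c=cap("wrist","w1");np.savez("w1.npz",**c)
E
```

```text
clock: 1.8
ee_pos: [0.3658, 0.3086, 0.4047]
tool_rot: [0.0, 0.634, 0.773, 0.0]
wrist_force: [-0.0, 0.5, -0.6]
opening: 0.0929
clock: 2.5
ee_pos: [0.5125, 0.1126, 0.4043]
tool_rot: [0.0, 0.635, 0.772, -0.0]
wrist_force: [0.1, -0.2, -0.2]
opening: 0.0929
turn [-0.03  0.04  0.14] shift after turn (cm) [-2.18  0.89  7.73] grasp jig mm [-83.9 -41.2 237.3] yaw-JY 0.14
```

View pics/w1.png

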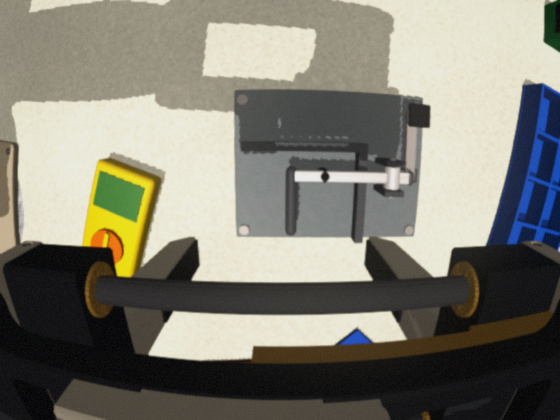

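The jig is clear in the wrist view. Bed corners are near (235,90), (236,236) and (416,236), with the handle bar at (291,200). I'll refine the jig pose from these.

Run:
```python
from h import *
c=dict(np.load("w1.npz"));im=c["img"]
cv2.imwrite("pics/w1z.png",cv2.resize(im[75:255,220:440,::-1],None,fx=3.3,fy=3.3,interpolation=cv2.INTER_CUBIC))
hsv=cv2.cvtColor(im,cv2.COLOR_RGB2HSV)
px=np.array([(235.5,90),(236,236.5),(416.5,236)])
W=plane(c,px,.012,True);print(W)
print(np.linalg.norm(W[0]-W[1]),np.linalg.norm(W[2]-W[1]))
A=np.array([[-.14,.07],[-.14,-.105],[.085,-.105]])
a0=A.mean(0);w0=W[:,:2].mean(0)
H=(A-a0).T@(W[:,:2]-w0);th=np.arctan2(H[0,1]-H[1,0],H[0,0]+H[1,1])
Rm=np.array([[np.cos(th),-np.sin(th)],[np.sin(th),np.cos(th)]])
print("yaw",np.degrees(th),"origin",w0-Rm@a0, "res mm",((W[:,:2]-w0)-(A-a0)@Rm.T)*1000)
print("handle px",proj(c,jw([-.075,-.063,.045]),True),"pad",proj(c,jw([.065,.045,.048]),True),"corner",proj(c,jw([0,0,.032]),True))
```

```text
[[0.43988005 0.21439938 0.012     ]
 [0.47041257 0.0430853  0.012     ]
 [0.69525436 0.08598439 0.012     ]]
0.1740136461170498 0.22889771048469165
yaw 10.860396251961077 origin [0.59022535 0.1725676 ] res mm [[ 0.3363506  -0.53613402]
 [-2.10403614  0.01539375]
 [ 1.76768554  0.52074027]]
handle px [[288.94917676 212.85147222]] pad [[418.0397209  117.29359509]] corner [[356.94811342 154.68658256]]
```

View pics/w1z.png

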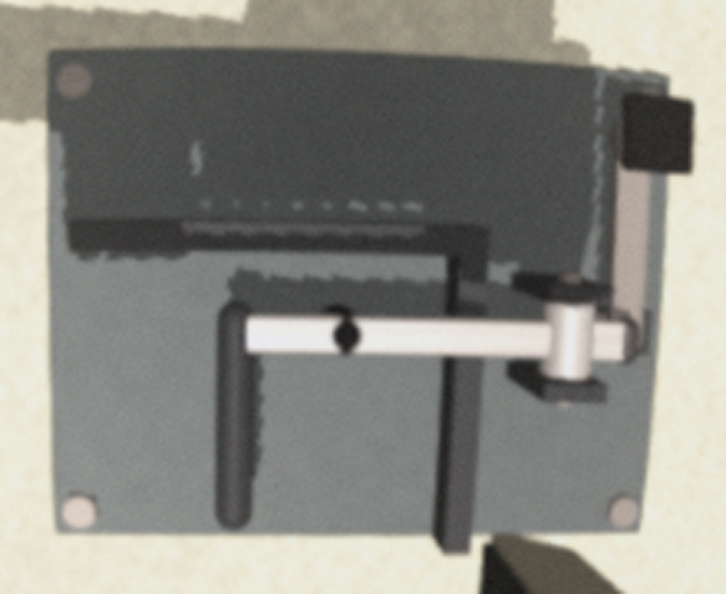

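```bash
sed -i 's/^J0=.*/J0=np.array([0.589,0.172,0]);JY=10.9/' h.py
python3 - <<'E'
from h import *
plan(jw([-.075,-.063,.045]),JY)
c=dict(np.load("w1.npz"))
print("handle px",proj(c,jw([-.075,-.063,.045]),True),"pad",proj(c,jw([.065,.045,.048]),True),"corner",proj(c,jw([0,0,.032]),True))
E
```

```text
turn [-0.05 -0.01  0.26] shift after turn (cm) [-2.07  1.19 19.23] grasp jig mm [-86.9 -42.3 237.3] yaw-JY 0.26
handle px [[291.26621267 210.49551468]] pad [[420.18571077 115.21166745]] corner [[359.23461163 152.44609863]]
```

The prediction now matches the handle, pad and corner. I descend on the handle and grip it.

```bash
python3 -m creep '[[[0,0,0.3],[-2.1,1.2,0],9.3],[[0,0,0],[0,0,4],9.3],[[0,0,0],[0,0,4],9.3],[[0,0,0],[0,0,4],9.3],[[0,0,0],[0,0,3],5],[[0,0,0],[0,0,2],4],[[0,0,0],[0,0,2.2],4],[[0,0,0],[0,0,0],4]]' 25
python3 - <<'E'
from h import *
plan(jw([-.075,-.063,.045]),JY)
print(arm.state()["wrist_force"])
c=cap("wrist","w2")
E
```

```text
clock: 3.35
ee_pos: [0.5247, 0.098, 0.2094]
tool_rot: [-0.002, 0.635, 0.772, -0.002]
wrist_force: [-0.2, 0.2, 0.3]
opening: 0.0656
turn [-0.37 -0.06  0.19] shift after turn (cm) [-0.25  0.22 -0.26] grasp jig mm [-77.2 -60.5  42.4] yaw-JY 0.19
[-0.21747915  0.22494774  0.29673873]
```

View pics/w2.png

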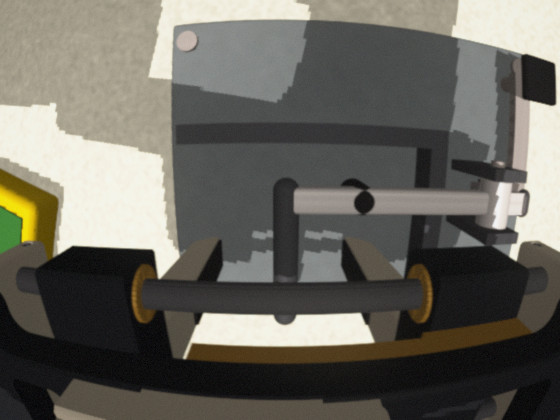

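The bar at (286,250) lies between the pads. Closing.

```bash
python3 -m creep '[[[0,0,0],[-0.1,0.2,-0.2],3],[[0,0,0],[0,0,0],0],[[0,0,0],[0,0,0],0],[[0,0,0],[0,0,0],0],[[0,0,0],[0,0,0],0],[[0,0,0],[0,0,0],0]]' 25
python3 - <<'E'
from h import *
plan(jw([-.075,-.063,.045]),JY)
for th in np.arange(0,1.9,.15).tolist()+[1.85,1.87]:
  print(round(th,2),(np.array([35-110*np.cos(th),45+110*np.sin(th)])/10).round(2))
E
```

```text
clock: 4.0
ee_pos: [0.5279, 0.0959, 0.2143]
tool_rot: [-0.002, 0.636, 0.772, -0.002]
wrist_force: [-19.7, -5.5, 15.0]
opening: 0.0142
turn [-0.29  0.01  0.11] shift after turn (cm) [ 0.02 -0.07  0.23] grasp jig mm [-74.3 -63.2  47.3] yaw-JY 0.11
0.0 [-7.5  4.5]
0.15 [-7.38  6.14]
0.3 [-7.01  7.75]
0.45 [-6.4   9.28]
0.6 [-5.58 10.71]
0.75 [-4.55 12.  ]
0.9 [-3.34 13.12]
1.05 [-1.97 14.04]
1.2 [-0.49 14.75]
1.35 [ 1.09 15.23]
1.5 [ 2.72 15.47]
1.65 [ 4.37 15.47]
1.8 [ 6.   15.21]
1.85 [ 6.53 15.07]
1.87 [ 6.74 15.01]
```

```bash
python3 -m creep '[[[0,0,0],[0,-0.1,-0.8],0],[[0,0,0],[0,0.1,-0.8],0],[[0,0,0],[0,0.2,-0.8],0],[[0,0,0],[0,0.2,-0.8],0],[[0,0,0],[0,0.3,-0.8],0],[[0,0,0],[0,0.3,-0.7],0]]'
python3 - <<'E'
from h import *
plan(jw([-.064,-.063,.0928]),JY)
c=cap("wrist","w3")
E
```

```text
clock: 4.6
ee_pos: [0.5363, 0.0976, 0.2598]
tool_rot: [-0.004, 0.636, 0.772, -0.004]
wrist_force: [-16.0, -4.9, 0.0]
opening: 0.0112
turn [-0.63 -0.    0.11] shift after turn (cm) [ 0.01  0.18 -0.  ] grasp jig mm [-65.8 -63.1  92.8] yaw-JY 0.11
```

View pics/w3.png

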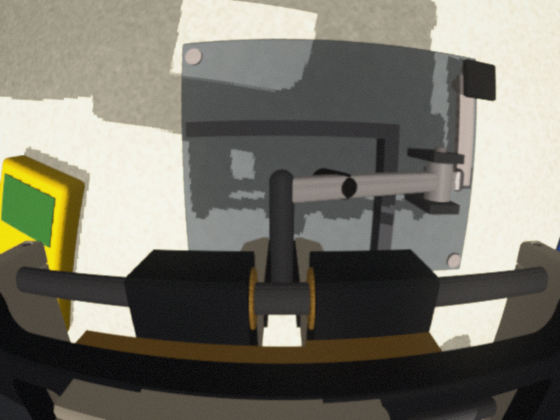

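Gripped and lifting at about 0.44 rad; the measured radius is 111 mm, as expected. I continue along the arc.

```bash
python3 -m creep '[[[0,0,0],[0,0.6,-1.4],0],[[0,0,0],[0,1.0,-1.3],0],[[0,0,0],[0,1.2,-1.1],0],[[0,0,0],[0,1.4,-0.9],0],[[0,0,0],[0,1.5,-0.7],0],[[0,0,0],[0,0,0],0]]'
python3 - <<'E'
from h import *
plan(jw([-.0049,-.063,.1475]),JY)
E
```

```text
clock: 5.25
ee_pos: [0.5963, 0.1089, 0.32]
tool_rot: [0.001, 0.636, 0.772, 0.001]
wrist_force: [-12.1, -3.0, 21.3]
opening: 0.0116
turn [0.16 0.05 0.1 ] shift after turn (cm) [ 0.03 -0.01  0.55] grasp jig mm [ -4.8 -63.3 153. ] yaw-JY 0.1
```

```bash
python3 -m creep '[[[0,0,0],[0,1.6,-0.5],0],[[0,0,0],[0,1.6,-0.3],0],[[0,0,0],[0,1.6,0],0],[[0,0,0],[0,0.9,0.1],0],[[0,0,0],[0,0.9,0.2],0],[[0,0,0],[0,0.6,0.2],0],[[0,0,0],[0,0,0],0]]'
python3 - <<'E'
from h import *
plan(jw([.0653,-.063,.1507]),JY)
c=cap("wrist","w4")
c=cap("scene","s4")
s=cv2.imread("pics/s4.png");cv2.imwrite("pics/s4z.png",cv2.resize(s[130:250,300:440],None,fx=5,fy=5,interpolation=cv2.INTER_CUBIC))
E
```

```text
clock: 5.95
ee_pos: [0.6662, 0.1224, 0.3197]
tool_rot: [0.0, 0.636, 0.772, -0.0]
wrist_force: [-4.2, -3.2, 4.3]
opening: 0.0109
turn [0.01 0.05 0.09] shift after turn (cm) [ 0.03 -0.12  0.2 ] grasp jig mm [ 66.5 -63.3 152.7] yaw-JY 0.09
```

View pics/w4.png

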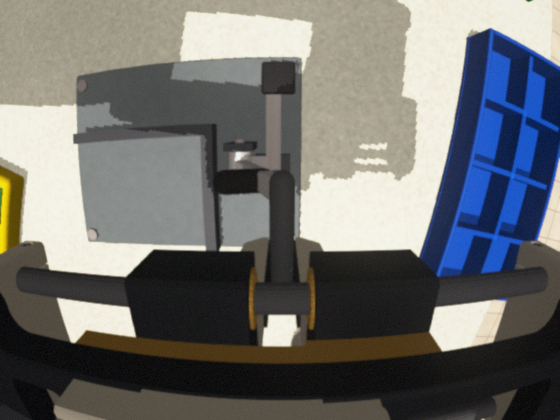

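View pics/s4z.png

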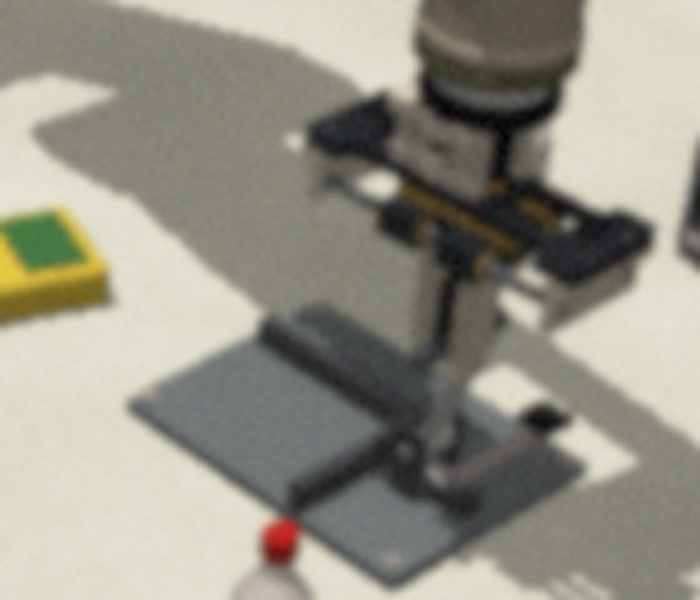

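The arm stands at about 1.86 rad. I ease back toward 1.75 and check that the catch takes the load.

```bash
python3 -m creep '[[[0,0,0],[0,-0.5,-0.1],0],[[0,0,0],[0,-0.5,-0.1],0],[[0,0,0],[0,-0.2,0],0],[[0,0,0],[0,0,0],0],[[0,0,0],[0,0,0],2.5],[[0,0,0],[0,0,0],4],[[0,0,0],[0,0,0],5]]'
python3 - <<'E'
from h import *
plan(jw([.055,-.063,.153]),JY)
c=cap("wrist","w5")
E
```

```text
clock: 6.75
ee_pos: [0.6538, 0.1209, 0.3204]
tool_rot: [-0.0, 0.636, 0.772, 0.0]
wrist_force: [0.6, 0.6, 0.9]
opening: 0.0307
turn [ 0.01 -0.03  0.13] shift after turn (cm) [-0.05  0.1   0.04] grasp jig mm [ 54.  -62.5 153.4] yaw-JY 0.13
```

View pics/w5.png

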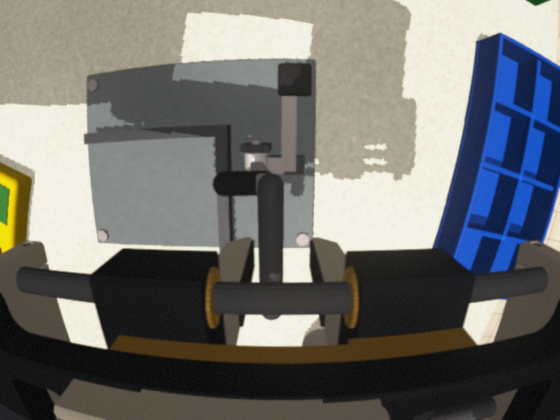

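The bar is free between the pads and the catch holds the arm. I move up and turn toward the large plate.

```bash
python3 -m creep '[[[0,0,0],[0,0,0],6],[[0,0,0],[0,0,-3],9.3],[[0,0,0],[0,0,-4],9.3],[[0,0,8],[0,0,-1],9.3],[[0,0,8],[0,0,0],9.3],[[0,0,8],[0,0,0],9.3],[[0,0,8],[0,0,0],9.3],[[0,0,8],[0,0,0],9.3]]'
python3 -m creep '[[[0,0,8],[0,0,0],9.3],[[0,0,8],[0,0,0],9.3],[[0,0,8],[0,0,0],9.3],[[0,0,8],[0,0,0],9.3],[[0,0,8],[0,0,0],9.3],[[0,0,8],[0,0,0],9.3],[[0,0,8],[0,0,0],9.3],[[0,0,8],[0,0,0],9.3]]'
python3 - <<'E'
from h import *
plan([.502,-.300,.23],-93)
print(arm.state()["joint_positions"].round(2))
c=cap("wrist","w6")
E
```

```text
clock: 7.6
ee_pos: [0.654, 0.1207, 0.4005]
tool_rot: [-0.0, 0.863, 0.505, 0.0]
wrist_force: [-0.7, -0.1, -0.5]
opening: 0.0925
clock: 8.4
ee_pos: [0.654, 0.1207, 0.4005]
tool_rot: [-0.0, 1.0, -0.029, -0.0]
wrist_force: [0.3, 0.9, 0.7]
opening: 0.0928
turn [-0.01  0.01 -0.31] shift after turn (cm) [-12.98  42.81   0.35] grasp jig mm [ 54.1 -62.7 233.5] yaw-JY -104.21
[0.11 0.31 1.29 0.   1.54 1.73]
```

View pics/w6.png

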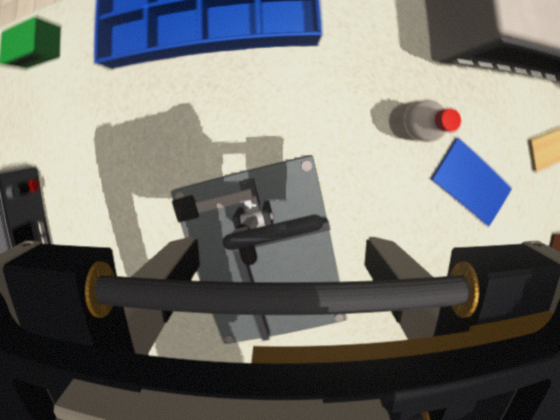

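```bash
python3 -m creep '[[[0,0,0],[-1,2.2,0],9.3],[[0,0,0],[-2,4.3,0],9.3],[[0,0,0],[-2,4.3,0],9.3],[[0,0,0],[-2,4.3,0],9.3],[[0,0,0],[-2,4.3,0],9.3],[[0,0,0],[-2,4.3,0],9.3],[[0,0,0],[-2,4.3,0],9.3],[[0,0,0],[-2,4.3,0],9.3]]'
python3 -m creep '[[[0,0,0],[-2,4.3,0],9.3],[[0,0,0],[-2,4.3,0],9.3],[[0,0,0],[-2,4.3,0],9.3],[[0,0,0],[0,2,0],9.3],[[0,0,0],[0,0,0],9.3],[[0,0,0],[0,0,0],9.3]]'
python3 - <<'E'
from h import *
plan([.502,-.343,.23],-93)
c=cap("wrist","w7");np.savez("w7.npz",**c)
E
```

```text
clock: 9.25
ee_pos: [0.4862, -0.1955, 0.4009]
tool_rot: [0.0, 1.0, -0.024, 0.0]
wrist_force: [1.3, -1.1, -0.1]
opening: 0.0931
clock: 9.85
ee_pos: [0.4196, -0.3399, 0.4005]
tool_rot: [-0.0, 1.0, -0.026, -0.0]
wrist_force: [-0.4, 0.2, -0.5]
opening: 0.0929
turn [-0.04  0.    0.06] shift after turn (cm) [ 8.24 -0.12  0.35] grasp jig mm [-263.1 -470.6  233.5] yaw-JY -103.84
```

View pics/w7.png

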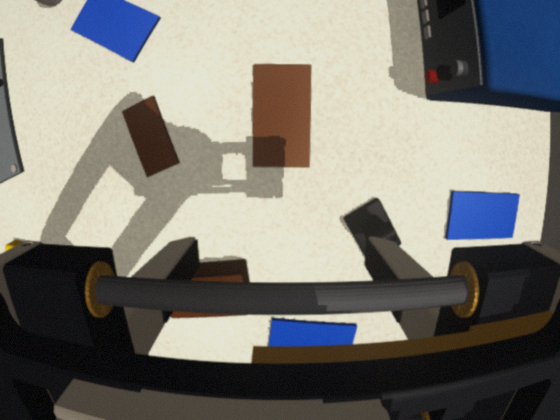

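The large plate is at about (282,115) and the small one at about (151,135). I'll measure both.

Run:
```python
from h import *
c=dict(np.load("w7.npz"));im=c["img"];hsv=cv2.cvtColor(im,cv2.COLOR_RGB2HSV)
m=((hsv[...,0]<13)&(hsv[...,1]>100)&(hsv[...,2]>15)&(hsv[...,2]<150)).astype(np.uint8)
m[235:]=0; m=cv2.morphologyEx(m,cv2.MORPH_OPEN,np.ones((3,3),np.uint8))
for k in cv2.findContours(m,cv2.RETR_EXTERNAL,cv2.CHAIN_APPROX_NONE)[0]:
    if cv2.contourArea(k)<400: continue
    p=k[:,0,:]; w=plane(c,p,0.008,True)[:,:2]
    print(p.mean(0),p.min(0),p.max(0),cv2.minAreaRect((w*1000).astype(np.float32)))
plan([.502,-.343,.23],-93)
```

```text
[149.31378299 133.05571848] [126  97] [177 173] ((492.94775390625, -182.79188537597656), (87.2394027709961, 44.635231018066406), 17.629663467407227)
[279.32590529 119.44568245] [253  65] [309 165] ((504.52484130859375, -342.41015625), (63.89492416381836, 116.37481689453125), 87.01863861083984)
turn [-0.04  0.    0.1 ] shift after turn (cm) [ 8.22 -0.06  0.36] grasp jig mm [-262.7 -470.1  233.6] yaw-JY -103.8
```

Both sizes check out. I descend onto the large plate.

```bash
python3 - <<'E'
from h import *
plan([.5045,-.3424,.003],-93,.186)
E
python3 -m creep '[[[0,0,0],[3,-0.1,0],9.3],[[0,0,0],[4,0,2],9.3],[[0,0,0],[1.5,0,4],9.3],[[0,0,0],[0,0,4],9.3],[[0,0,0],[0,0,4],9.3],[[0,0,0],[0,0,4],9.3],[[0,0,0],[0,0,0],9.3],[[0,0,0],[0,0,0],9.3]]'
python3 - <<'E'
from h import *
plan([.5045,-.3424,.003],-93,.186)
E
```

```text
turn [-0.04  0.    0.1 ] shift after turn (cm) [ 8.47 -0.13 21.16] grasp jig mm [-262.7 -470.1  214.6] yaw-JY -103.8
clock: 10.7
ee_pos: [0.5049, -0.342, 0.2208]
tool_rot: [-0.001, 1.0, -0.025, -0.001]
wrist_force: [-0.4, -0.4, 0.4]
opening: 0.0929
turn [-0.07  0.08  0.13] shift after turn (cm) [-0.04  0.04  3.18] grasp jig mm [-179.8 -488.9   34.8] yaw-JY -103.77
```

```bash
python3 -m creep '[[[0,0,0],[0,0,1.6],9.3],[[0,0,0],[0,0,1.5],9.3],[[0,0,0],[0,0,0],9.3],[[0,0,0],[0,0,0],5],[[0,0,0],[0,0,0],5],[[0,0,0],[0,0,0],5],[[0,0,0],[0,0,0],5],[[0,0,0],[0,0,0],5]]' 20
python3 - <<'E'
from h import *
plan([.5045,-.3424,.003],-93,.186)
c=cap("wrist","w8")
E
```

```text
clock: 11.5
ee_pos: [0.5048, -0.3435, 0.1903]
tool_rot: [0.0, 1.0, -0.026, 0.0]
wrist_force: [-0.3, 0.9, 1.5]
opening: 0.0653
turn [ 0.03 -0.04  0.01] shift after turn (cm) [-0.03 -0.11  0.13] grasp jig mm [-180.2 -490.3    4.3] yaw-JY -103.89
```

View pics/w8.png

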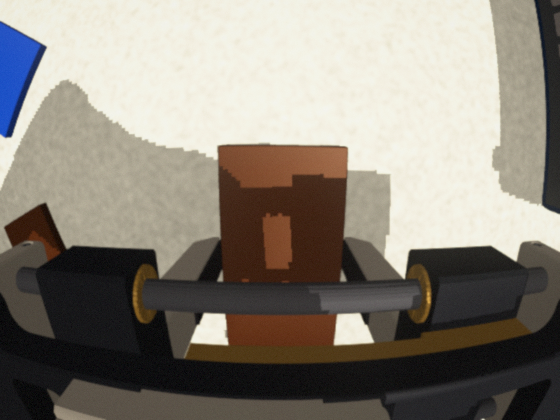

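```bash
python3 -m creep '[[[0,0,0],[0,0,-2],5],[[0,0,0],[0,0,-4],5],[[0,0,-7],[0,0,-4],5],[[0,0,-7],[0,0,-2],5],[[0,0,0],[0,0,0],5]]'
python3 - <<'E'
from h import *
plan(jw([-.062,-.063,.100]),JY-90,.186)
c=cap("wrist","w9")
E
```

```text
clock: 12.05
ee_pos: [0.5057, -0.3442, 0.3142]
tool_rot: [0.003, 0.995, 0.097, 0.003]
wrist_force: [1.0, -0.6, -0.3]
opening: 0.0656
turn [ 0.32 -0.27  0.25] shift after turn (cm) [ 11.74 -42.81   2.82] grasp jig mm [-179.4 -491.1  128.2] yaw-JY -89.75
```

View pics/w9.png

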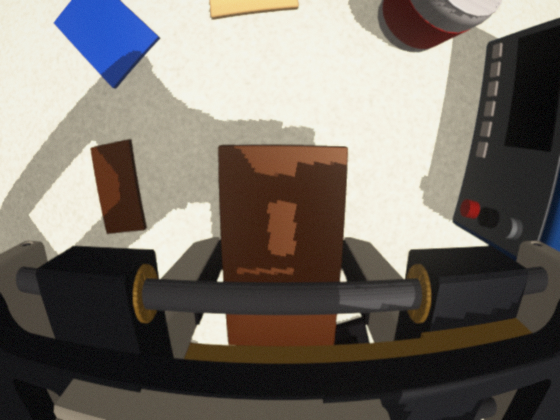

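Plate held square in the pads. Moving to above the jig.

```bash
python3 -m creep '[[[0,0,0],[0,-2,0],5],[[0,0,0],[1,-4,0],5],[[0,0,0],[1,-4,0],5],[[0,0,0],[1,-4,0],5],[[0,0,0],[1,-4,0],5],[[0,0,0],[1,-4,0],5],[[0,0,0],[1,-4,0],5],[[0,0,0],[1,-4,0],5]]'
python3 -m creep '[[[0,0,0.3],[1,-4,0],5],[[0,0,0],[1,-4,0],5],[[0,0,0],[1,-4,0],5],[[0,0,0],[0,0,1],5],[[0,0,0],[0,0,0],5],[[0,0,0],[0,0,0],5]]'
python3 - <<'E'
from h import *
plan(jw([-.075,-.065,.017]),JY-90,.186)
c=cap("wrist","w10")
np.savez("w10.npz",**c)
E
```

```text
clock: 12.9
ee_pos: [0.5148, -0.0337, 0.307]
tool_rot: [-0.001, 0.996, 0.094, -0.002]
wrist_force: [1.8, -0.1, -0.3]
opening: 0.0655
clock: 13.5
ee_pos: [0.5222, 0.0873, 0.2978]
tool_rot: [0.0, 0.996, 0.092, -0.002]
wrist_force: [-0.5, -0.4, -0.4]
opening: 0.0655
turn [ 0.    0.21 -0.29] shift after turn (cm) [ 0.66 -0.56  9.48] grasp jig mm [-81.6 -70.6 111.8] yaw-JY -90.29
```

View pics/w10.png

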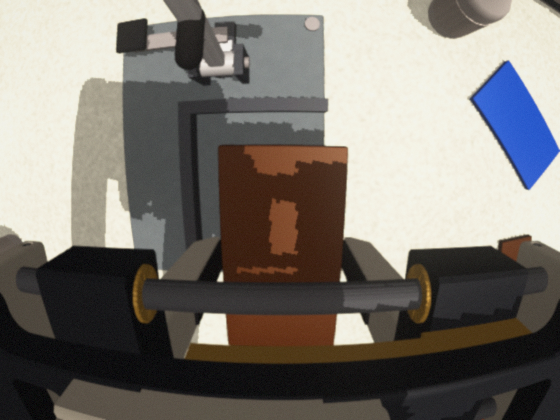

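```bash
python3 -m creep '[[[0,0.2,-0.3],[0.6,-0.6,2],5],[[0,0,0],[0,0,3],5],[[0,0,0],[0,0,3],5],[[0,0,0],[0,0,1.3],5],[[0,0,0],[0,0,0],5],[[0,0,0],[0,0,0],5]]'
python3 - <<'E'
from h import *
plan(jw([-.065,-.065,.0163]),JY-90,.186)
c=cap("wrist","w11")
E
```

```text
clock: 14.15
ee_pos: [0.5285, 0.0945, 0.2077]
tool_rot: [-0.0, 0.995, 0.095, 0.002]
wrist_force: [0.1, -0.5, -0.5]
opening: 0.0654
turn [ 0.01 -0.25  0.04] shift after turn (cm) [0.91 0.04 0.54] grasp jig mm [-74.1 -64.6  21.7] yaw-JY -89.96
```

View pics/w11.png

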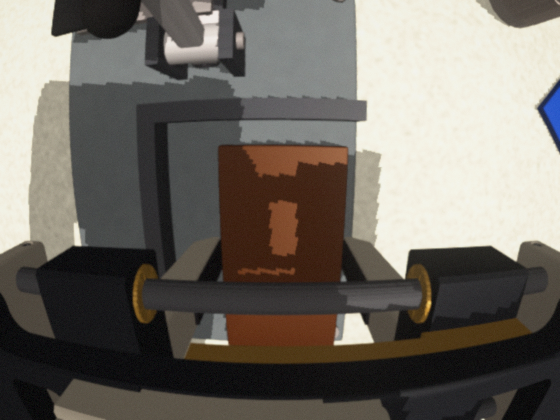

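```bash
python3 -m creep '[[[0,0,0],[0,0,0.4],5],[[0,0,0],[0.5,0,0],5],[[0,0,0],[0.5,0,0],5],[[0,0,0],[0.2,0,0],5],[[0,0,0],[0.2,0,0],5],[[0,0,0],[0,0,0],5]]'
python3 - <<'E'
from h import *
plan(jw([-.06,-.065,.0163]),JY-90,.186)
E
```

```text
clock: 14.8
ee_pos: [0.5416, 0.0978, 0.2026]
tool_rot: [-0.0, 0.995, 0.096, 0.001]
wrist_force: [-2.6, -1.1, 1.0]
opening: 0.0655
turn [ 0.   -0.12  0.12] shift after turn (cm) [0.06 0.11 0.03] grasp jig mm [-60.6 -63.9  16.6] yaw-JY -89.88
```

Contact with the far fence at grasp x about -60, as expected. I press a little more, then release.

```bash
python3 -m creep '[[[0,0,0],[0.2,0,0.05],5],[[0,0,0],[0.1,0,0],5],[[0,0,0],[0,0,0],5]]'
python3 -m creep '[[[0,0,0],[0,0,0],7.6],[[0,0,0],[0,0,0],7.6],[[0,0,0],[0,0,0],7.6]]'
python3 - <<'E'
from h import *
plan(jw([-.06,-.065,.0163]),JY-90,.186)
c=cap("wrist","w12")
E
```

```text
clock: 15.1
ee_pos: [0.543, 0.098, 0.2021]
tool_rot: [0.0, 0.995, 0.096, -0.002]
wrist_force: [-16.5, -3.2, 15.8]
opening: 0.0658
clock: 15.4
ee_pos: [0.545, 0.0984, 0.2026]
tool_rot: [-0.0, 0.995, 0.096, 0.002]
wrist_force: [-0.1, -0.6, 0.2]
opening: 0.0755
turn [ 0.   -0.28  0.11] shift after turn (cm) [-0.29  0.1   0.03] grasp jig mm [-57.1 -64.   16.6] yaw-JY -89.89
```

View pics/w12.png

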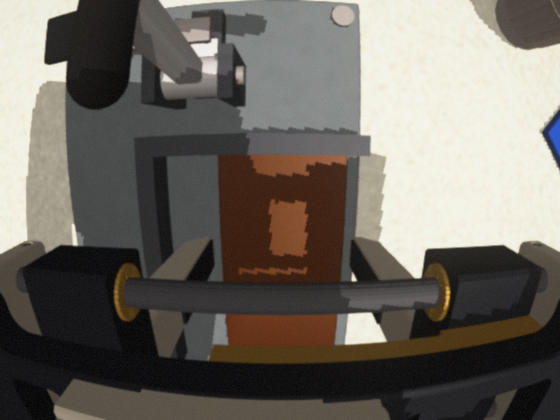

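The plate is flush on the far fence. I lift, move to the -y side, close the fingers and push it to the side fence.

```bash
python3 -m creep '[[[0,0,0],[-0.1,0,-3],7.6],[[0,0,0],[-0.3,0,-3],5],[[0,0,0],[0,3,0],0],[[0,0,0],[0,3.5,0],0],[[0,0,0],[0,0,0],0],[[0,0,0],[0,0,2],0],[[0,0,0],[0,0,2],0],[[0,0,0],[0,0,1.7],0]]'
python3 -m creep '[[[0,0,0],[0,0,0],0],[[0,0,0],[0,0,0],0]]'
python3 - <<'E'
from h import *
plan(jw([-.062,-.1155,.0155]),JY-90,.186)
c=cap("wrist","w13")
E
```

```text
clock: 16.25
ee_pos: [0.553, 0.0341, 0.2043]
tool_rot: [-0.0, 0.995, 0.096, 0.002]
wrist_force: [0.8, -0.8, 0.2]
opening: 0.0243
clock: 16.45
ee_pos: [0.553, 0.0342, 0.2052]
tool_rot: [-0.0, 0.995, 0.096, 0.001]
wrist_force: [0.1, 0.4, -0.4]
opening: 0.0088
turn [-0.02 -0.16  0.12] shift after turn (cm) [-0.06 -1.31  0.37] grasp jig mm [ -61.4 -128.6   19.2] yaw-JY -89.88
```

View pics/w13.png

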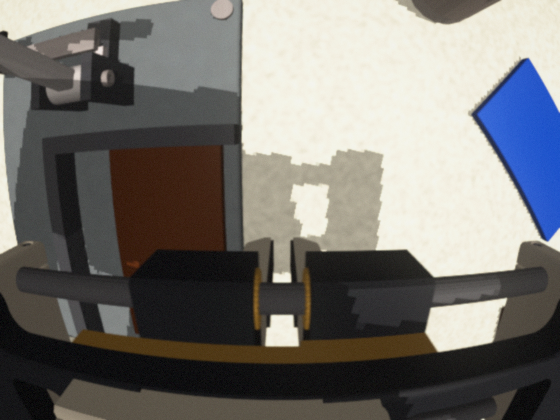

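```bash
python3 -m creep '[[[0,0,0],[0,0,0.35],0],[[0,0,0],[0,-1,0],0],[[0,0,0],[0,-1,0],0],[[0,0,0],[0,-0.6,0],0],[[0,0,0],[0,-0.6,0],0],[[0,0,0],[0,-0.6,0],0],[[0,0,0],[0,0,0],0]]'
python3 - <<'E'
from h import *
plan(jw([-.062,-.0835,.0155]),JY-90,.186)
c=cap("wrist","w14")
E
```

```text
clock: 17.2
ee_pos: [0.5458, 0.0719, 0.202]
tool_rot: [-0.0, 0.995, 0.096, 0.002]
wrist_force: [-0.0, 0.2, 0.4]
opening: 0.0007
turn [-0.01 -0.22  0.16] shift after turn (cm) [-0.07 -0.66  0.05] grasp jig mm [-61.3 -90.1  16. ] yaw-JY -89.84
```

View pics/w14.png

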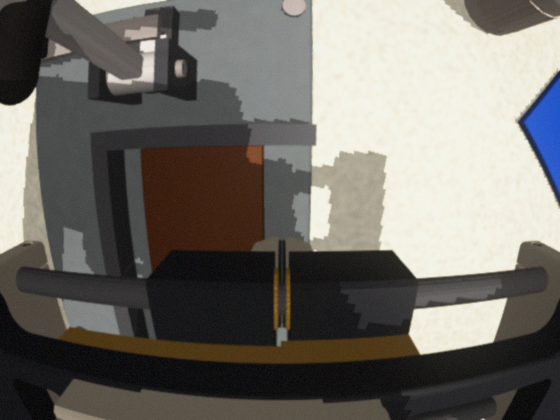

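The plate slides square; the remaining gap to the side fence is about 12 mm. I continue until I see force.

```bash
python3 -m creep '[[[0,0,0],[0,-0.5,0],0],[[0,0,0],[0,-0.4,0],0],[[0,0,0],[0,-0.3,0],0],[[0,0,0],[0,0,0],0]]'
python3 -m creep '[[[0,0,0],[0,-0.15,0],0],[[0,0,0],[0,0,0],0]]'
python3 - <<'E'
from h import *
plan(jw([-.062,-.0835,.0155]),JY-90,.186)
c=cap("wrist","w15")
E
```

```text
clock: 17.65
ee_pos: [0.5435, 0.0832, 0.2017]
tool_rot: [-0.0, 0.995, 0.096, 0.002]
wrist_force: [-0.2, 0.0, 0.3]
opening: 0.0003
clock: 17.85
ee_pos: [0.5433, 0.0844, 0.2017]
tool_rot: [-0.0, 0.995, 0.096, 0.002]
wrist_force: [-0.4, 0.0, 0.1]
opening: 0.0006
turn [-0.   -0.19  0.11] shift after turn (cm) [-0.05  0.62  0.02] grasp jig mm [-61.5 -77.3  15.7] yaw-JY -89.89
```

View pics/w15.png

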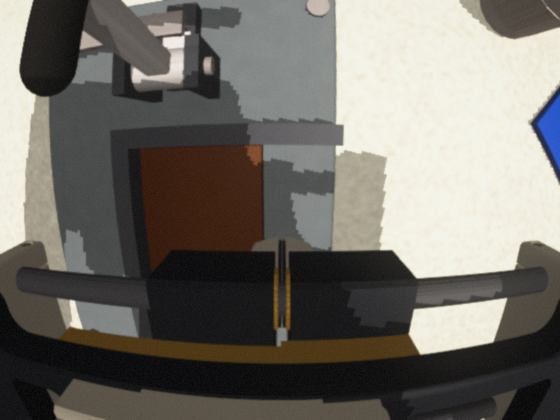

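```bash
python3 -m creep '[[[0,0,0],[0,-0.2,0],0],[[0,0,0],[0,-0.2,0],0],[[0,0,0],[0,0,0],0]]'
python3 -m creep '[[[0,0,0],[0,-0.2,0],0],[[0,0,0],[0,0,0],0]]'
python3 - <<'E'
from h import *
plan(jw([-.062,-.0835,.0155]),JY-90,.186)
c=cap("wrist","w16")
E
```

```text
clock: 18.2
ee_pos: [0.5429, 0.0871, 0.2021]
tool_rot: [0.001, 0.995, 0.096, 0.002]
wrist_force: [0.4, -9.0, 2.8]
opening: 0.0005
clock: 18.4
ee_pos: [0.5428, 0.088, 0.2024]
tool_rot: [0.002, 0.995, 0.096, 0.002]
wrist_force: [0.7, -15.0, 3.3]
opening: 0.0004
turn [ 0.29 -0.23  0.1 ] shift after turn (cm) [-0.08  0.98  0.09] grasp jig mm [-61.2 -73.7  16.4] yaw-JY -89.9
```

View pics/w16.png

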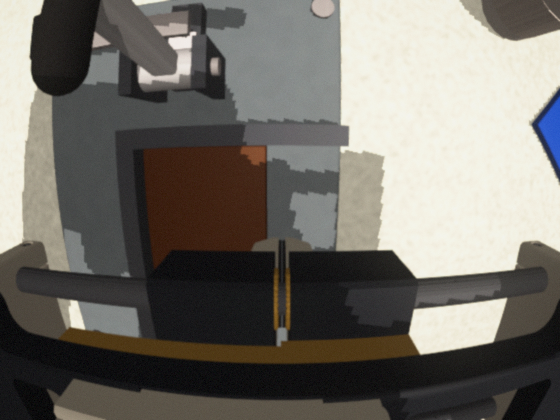

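Seated on the side fence (15 N). I then back off and nudge the far end in +x to make sure of the far fence.

```bash
python3 -m creep '[[[0,0,0],[0,1,0],0],[[0,0,0],[0,0.5,-2],0],[[0,0,0],[-3,0,-1.5],0],[[0,0,0],[-4,-3,0],0],[[0,0,0],[-1.5,-2.8,0],0],[[0,0,0],[0,0,0],0]]'
python3 - <<'E'
from h import *
plan(jw([-.140,-.033,.0155]),JY-90,.186)
c=cap("wrist","w17"); np.savez("w17.npz",**c)
E
```

```text
clock: 19.05
ee_pos: [0.4479, 0.1178, 0.2359]
tool_rot: [-0.001, 0.995, 0.097, 0.001]
wrist_force: [0.1, -0.1, 0.8]
opening: 0.0005
turn [-0.09 -0.1   0.21] shift after turn (cm) [0.88 0.65 3.44] grasp jig mm [-148.8  -26.5   49.9] yaw-JY -89.79
```

View pics/w17.png

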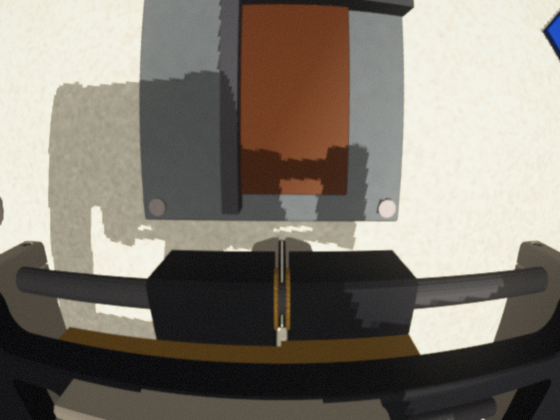

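```bash
python3 -m creep '[[[0,0,0],[0,0.6,1.7],0],[[0,0,0],[0,0,1.7],0],[[0,0,0],[0.8,0,0],0],[[0,0,0],[0.6,0,0],0],[[0,0,0],[0.4,0,0],0],[[0,0,0],[0.2,0,0],0],[[0,0,0],[0.2,0,0],0],[[0,0,0],[0,0,0],0]]'
python3 - <<'E'
from h import *
plan(jw([-.1275,-.033,.0155]),JY-90,.186)
E
```

```text
clock: 19.9
ee_pos: [0.4699, 0.1136, 0.2015]
tool_rot: [0.001, 0.995, 0.096, -0.006]
wrist_force: [-32.4, -8.2, 23.8]
opening: 0.0009
turn [0.01 0.69 0.13] shift after turn (cm) [ 0.05 -0.18  0.  ] grasp jig mm [-128.   -34.8   15.5] yaw-JY -89.87
```

Seated, with 32 N at the expected x. I back off and look.

```bash
python3 -m creep '[[[0,0,0],[-0.7,0,0],0],[[0,0,0],[-1.3,0,0],0],[[0,0,0],[-2,0,-3],0],[[0,0,0],[0,0,-4],0],[[0,0,0],[0,0,-4],4],[[0,0,0],[0,0,-4],7],[[0,0,0],[0,0,0],9.3]]'
python3 - <<'E'
from h import *
c=cap("wrist","w18"); np.savez("w18.npz",**c)
im=c["img"]
cv2.imwrite("pics/w18z.png",cv2.resize(im[0:240,170:430,::-1],None,fx=2.5,fy=2.5,interpolation=cv2.INTER_CUBIC))
hsv=cv2.cvtColor(im,cv2.COLOR_RGB2HSV)
m=((hsv[...,0]<13)&(hsv[...,1]>100)&(hsv[...,2]>15)&(hsv[...,2]<150)).astype(np.uint8)
m[235:]=0; m=cv2.morphologyEx(m,cv2.MORPH_OPEN,np.ones((3,3),np.uint8))
for k in cv2.findContours(m,cv2.RETR_EXTERNAL,cv2.CHAIN_APPROX_NONE)[0]:
    if cv2.contourArea(k)<400: continue
    p=k[:,0,:]; w=wj(plane(c,p,0.020,True))[:,:2]
    print(p.mean(0),cv2.minAreaRect((w*1000).astype(np.float32)))
plan([.493,-.183,.22],17.6-90,.167)
print(arm.state()["joint_positions"].round(2))
E
```

```text
clock: 20.6
ee_pos: [0.4362, 0.107, 0.3607]
tool_rot: [-0.0, 0.995, 0.096, 0.008]
wrist_force: [0.3, -0.2, 0.3]
opening: 0.0199
[511.98314607 200.06741573] ((-158.5311737060547, -317.37042236328125), (84.69587707519531, 43.06357192993164), 6.5941925048828125)
[279.66937669 102.59349593] ((-60.225955963134766, -32.59519577026367), (65.4906234741211, 120.03311920166016), 89.8990478515625)
turn [ 0.08 -0.73 -6.59] shift after turn (cm) [-3.28 29.37 -2.94] grasp jig mm [-163.   -34.9  190.6] yaw-JY -89.89
[ 0.13 -0.27  1.96  0.    1.44  1.5 ]
```

View pics/w18z.png

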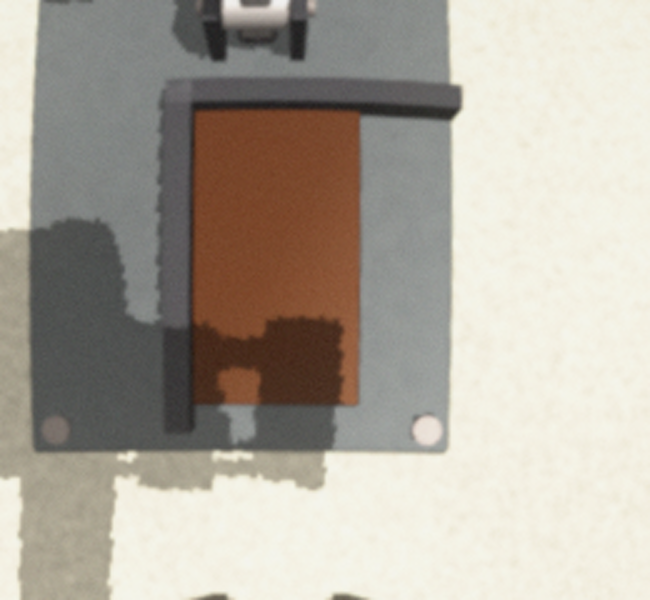

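Large plate measured at (-60.2,-32.6) mm, 0.1° off: squared. Next, the small plate.

```bash
python3 -m creep '[[[0,-0.7,-6.6],[0,0,0],9.3],[[0,0,0],[-0.5,4.2,0],9.3],[[0,0,0],[-0.5,4.2,0],9.3],[[0,0,0],[-0.5,4.2,0],9.3],[[0,0,0],[-0.5,4.2,0],9.3],[[0,0,0],[-0.5,4.2,0],9.3],[[0,0,0],[-0.4,4.2,0],9.3],[[0,0,0],[-3,4.2,0],9.3]]'
python3 -m creep '[[[0,0,0],[-2,0,0],9.3],[[0,0,0],[0,0,0],9.3],[[0,0,0],[0,0,0],9.3]]'
python3 - <<'E'
from h import *
c=cap("wrist","w19")
im=c["img"]
hsv=cv2.cvtColor(im,cv2.COLOR_RGB2HSV)
m=((hsv[...,0]<13)&(hsv[...,1]>100)&(hsv[...,2]>15)&(hsv[...,2]<150)).astype(np.uint8)
m[235:]=0; m=cv2.morphologyEx(m,cv2.MORPH_OPEN,np.ones((3,3),np.uint8))
for k in cv2.findContours(m,cv2.RETR_EXTERNAL,cv2.CHAIN_APPROX_NONE)[0]:
    if cv2.contourArea(k)<400: continue
    p=k[:,0,:]; w=plane(c,p,0.008,True)[:,:2]
    print(p.mean(0),cv2.minAreaRect((w*1000).astype(np.float32)))
plan([.493,-.183,.003],17.6-90,.186)
E
```

```text
clock: 21.45
ee_pos: [0.4678, -0.1915, 0.3522]
tool_rot: [0.0, 0.988, 0.154, -0.004]
wrist_force: [0.6, -0.4, 0.3]
opening: 0.0879
clock: 21.75
ee_pos: [0.4477, -0.196, 0.3525]
tool_rot: [0.0, 0.988, 0.152, -0.004]
wrist_force: [-0.1, -0.6, 0.2]
opening: 0.0932
[277.1884984  125.37060703] ((505.2283630371094, -178.25341796875), (62.318363189697266, 43.442626953125), 17.21216583251953)
[536.99052133  54.3507109 ] ((718.407958984375, -442.6813659667969), (72.22360229492188, 72.12109375), 34.414268493652344)
[43.95539033 48.69888476] ((537.568115234375, 139.5991973876953), (125.47725677490234, 73.86151123046875), 10.542074203491211)
turn [-0.04  0.49  0.01] shift after turn (cm) [ 4.67  0.16 16.37] grasp jig mm [-208.  -334.3  166.7] yaw-JY -83.29
```

View pics/w19.png

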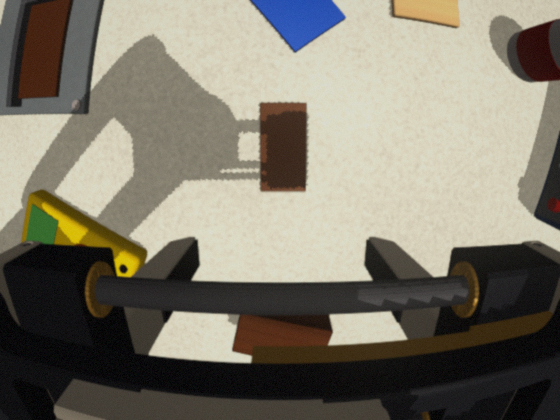

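The small plate spans (260,102) to (306,191), partly in shadow. I'll check by its corners.

Run:
```python
from h import *
c=cap("wrist")
w=plane(c,[(260.5,102),(306.5,103),(306,191),(260.5,190)],.008,True)
print(w.mean(0),np.linalg.norm(np.diff(w,axis=0),axis=1),np.degrees(np.arctan2(*(w[1]-w[2])[[1,0]])),np.degrees(np.arctan2(*(w[0]-w[3])[[1,0]])))
plan([*w.mean(0)[:2],.003],17.3-90,.186)
```

```text
[ 0.49365687 -0.1821471   0.008     ] [0.04538067 0.08896181 0.04639313] 17.826657973696584 17.174972077648377
turn [-0.03  0.49  0.36] shift after turn (cm) [ 4.73  0.1  16.38] grasp jig mm [-207.7 -334.   166.8] yaw-JY -83.24
```

```bash
python3 -m creep '[[[0,0.5,0.3],[1.5,0.1,2],9.3],[[0,0,0],[2,0,4],9.3],[[0,0,0],[0,0,4],9.3],[[0,0,0],[0,0,3.4],7],[[0,0,0],[0,0,1.5],7],[[0,0,0],[0,0,1.4],7],[[0,0,0],[0,0,0],7]]'
python3 - <<'E'
from h import *
plan([.4937,-.1821,.003],17.4-90,.186)
c=cap("wrist","w20")
T=c["camera_from_world"];o=-T[:3,:3].T@T[:3,3];p,r=tool();print("cam in tool",r.inv().apply(o-p))
E
```

```text
clock: 22.55
ee_pos: [0.481, -0.1858, 0.1889]
tool_rot: [-0.001, 0.989, 0.151, -0.001]
wrist_force: [-0.8, 1.0, -0.0]
opening: 0.0702
turn [-0.09  0.07 -0.05] shift after turn (cm) [ 1.32  0.03 -0.01] grasp jig mm [-173.7 -330.9    2.9] yaw-JY -83.55
cam in tool [ 0.06619895 -0.00083699  0.02060206]
```

View pics/w20.png

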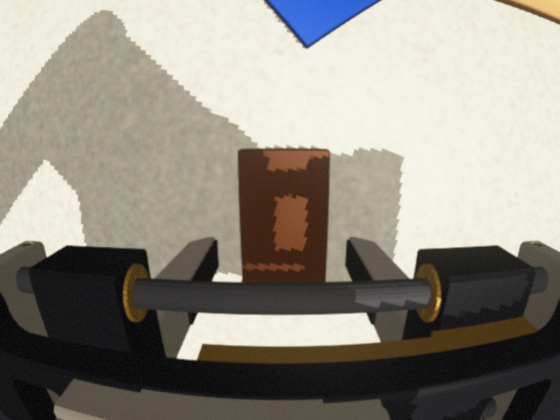

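The plate is centred between the pads, gripped 13 mm behind its centre. Closing and lifting.

```bash
python3 -m creep '[[[0,0,0],[0,0,0],3],[[0,0,0],[0,0,0],3],[[0,0,0],[0,0,0],3],[[0,0,0],[0,0,0],3],[[0,0,0],[0,0,0],3]]' 20
python3 -m creep '[[[0,0,0],[0,0,-2],3],[[0,0,0],[0,0,-4],3],[[0,0,6.5],[0,0,-4],3],[[0,0,0],[0,0,-2],3],[[0,0,0],[0,0,0],3]]'
python3 - <<'E'
from h import *
plan(jw([-.070,-.055,.1]),JY-90,.186)
c=cap("wrist","w21")
E
```

```text
clock: 23.1
ee_pos: [0.4816, -0.1866, 0.1909]
tool_rot: [0.0, 0.989, 0.15, 0.001]
wrist_force: [-1.2, 0.4, 6.1]
opening: 0.0455
clock: 23.6
ee_pos: [0.4824, -0.1869, 0.314]
tool_rot: [0.002, 0.996, 0.094, 0.003]
wrist_force: [0.8, -0.8, -0.9]
opening: 0.0456
turn [ 0.23 -0.31 -0.08] shift after turn (cm) [ 10.26 -27.73   2.8 ] grasp jig mm [-172.6 -332.3  128. ] yaw-JY -90.08
```

View pics/w21.png

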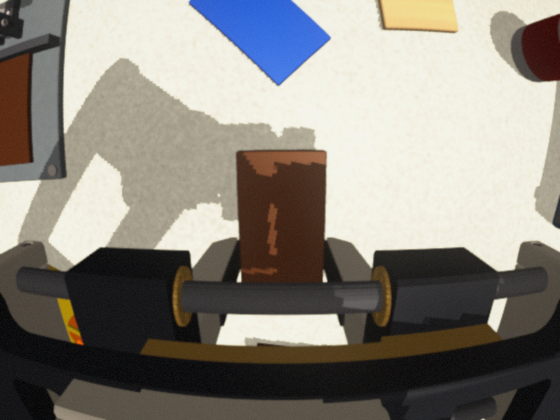

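```bash
python3 -m creep '[[[0,0,0],[0.8,-2.2,0],3],[[0,0,0],[1.4,-3.8,0],3],[[0,0,0],[1.4,-3.8,0],3],[[0,0,0],[1.4,-3.8,0],3],[[0,0,0],[1.4,-3.8,0],3],[[0,0,0],[1.4,-3.8,0],3],[[0,0,0],[1.4,-3.8,0],3],[[0,0,0],[0.8,-2.5,0],3]]'
python3 -m creep '[[[0,0,0],[0,0,2],3],[[0,0,0],[0,0,2],3],[[0,0,0],[0,0,2],3],[[0,0,0],[0,0,2],3],[[0,0,0],[0,0,0],3]]'
python3 - <<'E'
from h import *
plan(jw([-.074,-.055,.0245]),JY-90,.186)
c=cap("wrist","w22")
E
```

```text
clock: 24.45
ee_pos: [0.527, 0.105, 0.3074]
tool_rot: [-0.0, 0.995, 0.095, -0.002]
wrist_force: [-0.4, -0.7, 0.1]
opening: 0.0451
clock: 24.95
ee_pos: [0.525, 0.1023, 0.2245]
tool_rot: [-0.0, 0.996, 0.094, -0.005]
wrist_force: [-0.5, 0.1, -0.5]
opening: 0.0453
turn [-0.06  0.54 -0.07] shift after turn (cm) [ 0.2  -0.13  1.4 ] grasp jig mm [-76.  -56.3  38.5] yaw-JY -90.07
```

View pics/w22.png

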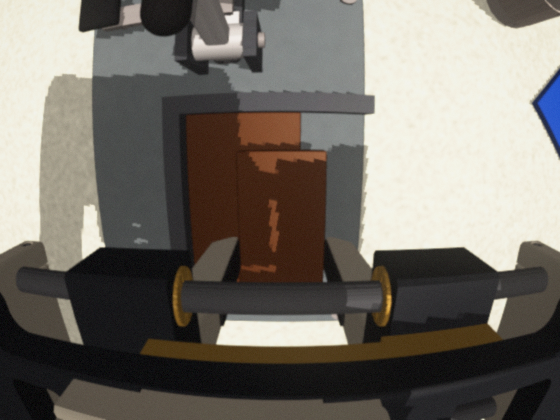

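```bash
python3 -m creep '[[[0,0.5,0],[0,-0.1,0.7],3],[[0,0,0],[0,0,0.5],3],[[0,0,0],[0,0,0],3],[[0,0,0],[0.6,0,0],3],[[0,0,0],[0.4,0,0],3],[[0,0,0],[0.3,0,0],3],[[0,0,0],[0,0,0],3]]'
python3 - <<'E'
from h import *
plan(jw([-.058,-.055,.0245]),JY-90,.186)
c=cap("wrist","w23")
E
```

```text
clock: 25.7
ee_pos: [0.5409, 0.1061, 0.2183]
tool_rot: [-0.001, 0.996, 0.094, 0.004]
wrist_force: [0.4, 0.5, 0.8]
opening: 0.0452
turn [-0.01 -0.52 -0.09] shift after turn (cm) [ 0.17 -0.07  0.78] grasp jig mm [-59.7 -55.7  32.3] yaw-JY -90.09
```

View pics/w23.png

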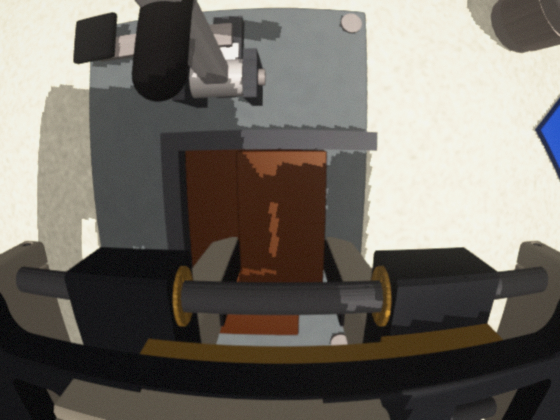

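```bash
python3 -m creep '[[[0,-0.4,0],[0,0,0.5],3],[[0,0,0],[0,0,0],3],[[0,0,0],[0,0,0],3]]'
python3 - <<'E'
from h import *
plan(jw([-.058,-.055,.0245]),JY-90,.186)
E
```

```text
clock: 26.05
ee_pos: [0.5402, 0.106, 0.2127]
tool_rot: [-0.0, 0.996, 0.094, 0.0]
wrist_force: [0.3, -0.4, -0.7]
opening: 0.0455
turn [-0.02 -0.05 -0.09] shift after turn (cm) [ 0.24 -0.06  0.22] grasp jig mm [-60.4 -55.6  26.7] yaw-JY -90.09
```

```bash
python3 -m creep '[[[0,0,0],[0,0,0.2],3],[[0,0,0],[0.2,0,0],3],[[0,0,0],[0,0,0],3]]'
python3 -m creep '[[[0,0,0],[0.2,0,0],3],[[0,0,0],[0,0,0],3]]'
python3 - <<'E'
from h import *
plan(jw([-.058,-.055,.0245]),JY-90,.186)
c=cap("wrist","w24")
E
```

```text
clock: 26.35
ee_pos: [0.5426, 0.1064, 0.2111]
tool_rot: [-0.0, 0.996, 0.094, 0.001]
wrist_force: [0.2, 0.5, -1.0]
opening: 0.0455
clock: 26.55
ee_pos: [0.5435, 0.1066, 0.2109]
tool_rot: [-0.0, 0.996, 0.094, -0.001]
wrist_force: [-8.4, -1.3, 7.1]
opening: 0.0457
turn [-0.02  0.12 -0.09] shift after turn (cm) [-0.1  -0.06  0.04] grasp jig mm [-57.  -55.6  24.9] yaw-JY -90.09
```

View pics/w24.png

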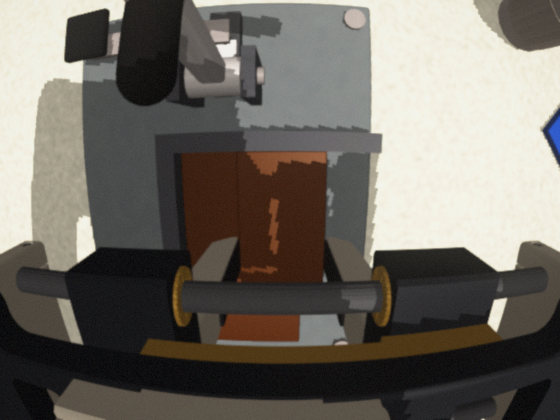

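Touching the far fence (8 N). I release, lift and move round to the -y side.

```bash
python3 -m creep '[[[0,0,0],[0,0,0.03],3],[[0,0,0],[0,0,0],5.6],[[0,0,0],[0,0,0],5.6],[[0,0,0],[0,0,0],5.6]]'
python3 -m creep '[[[0,0,0],[0,0,-2],5.6],[[0,0,0],[0,0,-3],5],[[0,0,0],[0,2.5,0],0],[[0,0,0],[0.8,3,0],0],[[0,0,0],[0,0,0],0],[[0,0,0],[0,0,0],0],[[0,0,0],[0,0,0],0]]'
python3 - <<'E'
from h import *
plan(jw([-.045,-.105,.0235]),JY-90,.186)
c=cap("wrist","w25")
E
```

```text
clock: 27.0
ee_pos: [0.5446, 0.1068, 0.2109]
tool_rot: [-0.0, 0.996, 0.094, 0.001]
wrist_force: [-0.5, 0.4, -0.4]
opening: 0.0558
clock: 27.7
ee_pos: [0.5622, 0.0547, 0.2605]
tool_rot: [-0.0, 0.996, 0.094, 0.001]
wrist_force: [0.2, 0.7, -0.7]
opening: 0.0145
turn [-0.04 -0.07 -0.09] shift after turn (cm) [ 0.35 -0.52  5.1 ] grasp jig mm [ -48.5 -110.2   74.5] yaw-JY -90.09
```

View pics/w25.png

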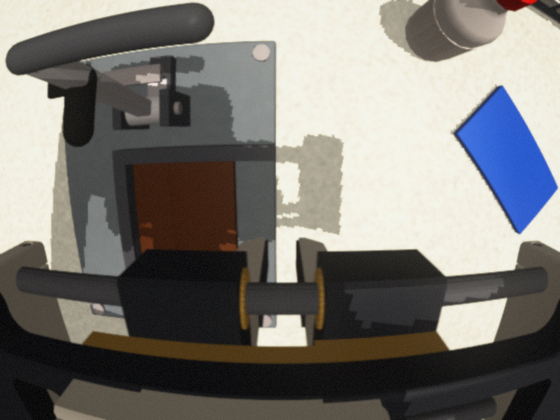

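```bash
python3 -m creep '[[[0,0,0],[0,0,2.5],0],[[0,0,0],[0,0,2],0],[[0,0,0],[0,0,0.5],0],[[0,0,0],[0,0,0],0],[[0,0,0],[0,0,0],0]]'
python3 - <<'E'
from h import *
plan(jw([-.048,-.110,.0235]),JY-90,.186)
c=cap("wrist","w26")
im=c["img"];cv2.imwrite("pics/w26z.png",cv2.resize(im[100:300,50:330,::-1],None,fx=2.8,fy=2.8,interpolation=cv2.INTER_CUBIC))
E
```

```text
clock: 28.25
ee_pos: [0.5629, 0.0546, 0.2117]
tool_rot: [-0.0, 0.996, 0.094, 0.001]
wrist_force: [1.6, -0.5, 0.3]
opening: 0.0009
turn [-0.01 -0.15 -0.06] shift after turn (cm) [-0.02 -0.04  0.22] grasp jig mm [ -47.8 -110.4   25.7] yaw-JY -90.06
```

View pics/w26z.png

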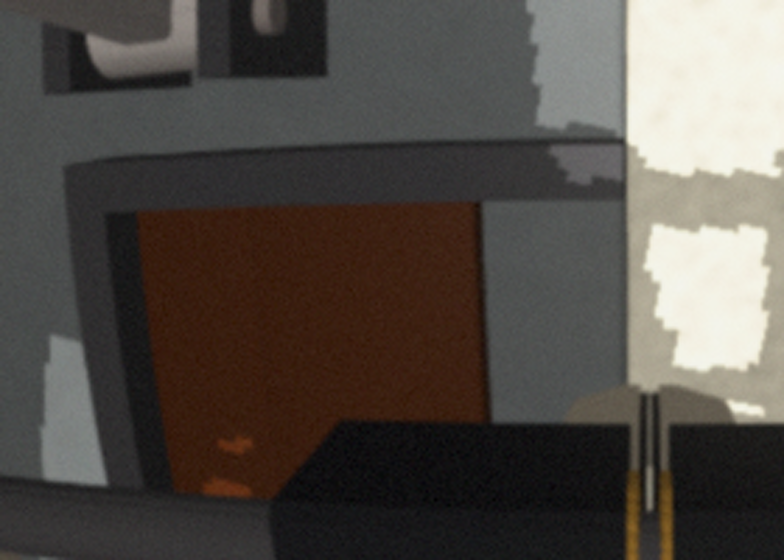

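The small plate's outline isn't evident in this view, so I check with the other cameras.

Run:
```python
from h import *
c=cap("scene","s26");im=c["img"]
cv2.imwrite("pics/s26z.png",cv2.resize(im[150:260,300:430,::-1],None,fx=5,fy=5,interpolation=cv2.INTER_CUBIC))
d=cap("top","t26");im=d["img"]
cv2.imwrite("pics/t26z.png",cv2.resize(im[130:240,150:290,::-1],None,fx=5,fy=5,interpolation=cv2.INTER_CUBIC))
```

```text
(no output)
```

View pics/s26z.png

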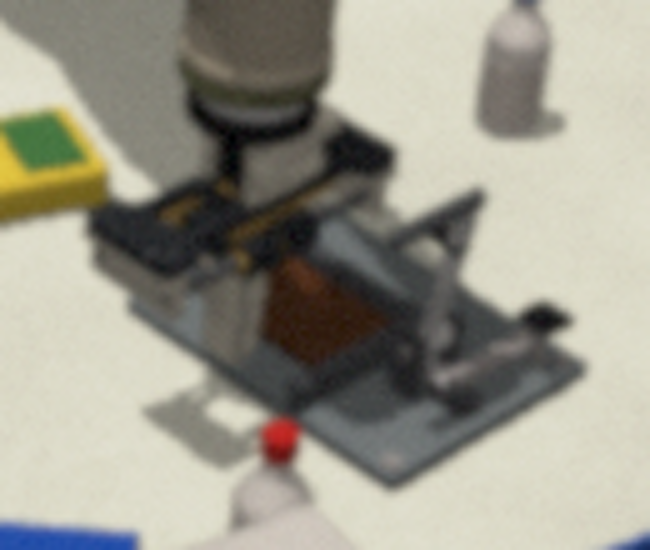

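View pics/t26z.png

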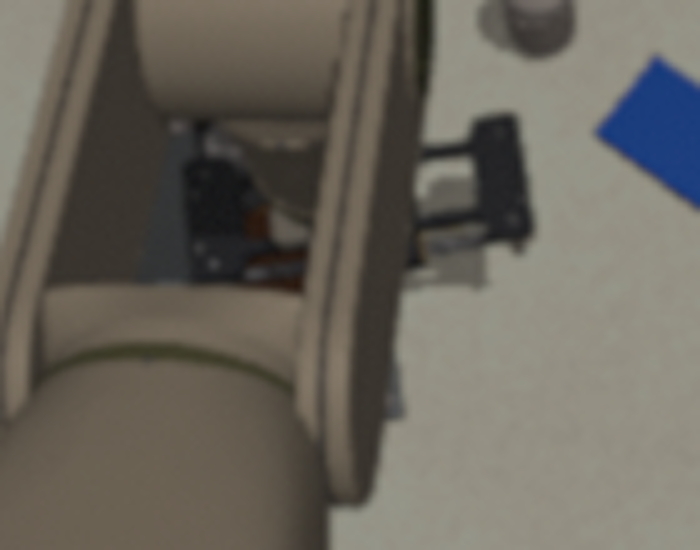

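Run:
```python
from h import *
c=cap("wrist","w27")
for px in [(221.4,175),(99.5,176),(225,250)]:
    print(px,[(wj(plane(c,px,z,True))*1000).round(1)[0,:2] for z in (.012,.02,.028)])
im=c["img"][165:290,90:240].astype(float)
g=np.clip(im*4,0,255).astype(np.uint8)
cv2.imwrite("pics/w27z.png",cv2.resize(g[:,:,::-1],None,fx=4.6,fy=4.6,interpolation=cv2.INTER_CUBIC))
```

```text
(221.4, 175) [array([ -4.9, -76. ]), array([ -3.8, -77.6]), array([ -2.8, -79.1])]
(99.5, 176) [array([-3.3,  4. ]), array([-2.4, -1. ]), array([-1.4, -6.1])]
(225, 250) [array([-50.1, -76.2]), array([-47. , -77.7]), array([-44. , -79.2])]
```

View pics/w27z.png

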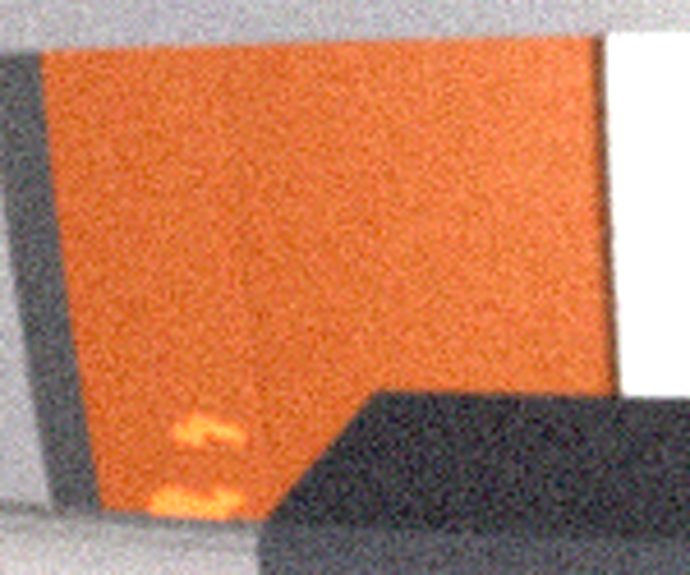

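The edge lies at y = -79.1 if at z 28, exactly the small plate's edge; the two plates only lack contrast. Pushing it home.

```bash
python3 -m creep '[[[0,0,0],[0,-1.3,0.2],0],[[0,0,0],[0,-0.8,0],0],[[0,0,0],[0,-0.8,0],0],[[0,0,0],[0,-0.8,0],0],[[0,0,0],[0,-0.8,0],0],[[0,0,0],[0,-0.5,0],0],[[0,0,0],[0,0,0],0]]'
python3 - <<'E'
from h import *
plan(jw([-.048,-.054,.0235]),JY-90,.186)
c=cap("wrist","w28")
im=c["img"][100:300,50:330].astype(float)
cv2.imwrite("pics/w28z.png",cv2.resize(np.clip(im*2.5,0,255).astype(np.uint8)[:,:,::-1],None,fx=2.8,fy=2.8,interpolation=cv2.INTER_CUBIC))
E
```

```text
clock: 29.15
ee_pos: [0.553, 0.1042, 0.2088]
tool_rot: [-0.0, 0.996, 0.095, 0.001]
wrist_force: [0.0, -0.5, -0.9]
opening: 0.0006
turn [-0.02 -0.09 -0.03] shift after turn (cm) [ 0.02 -0.58 -0.07] grasp jig mm [-48.2 -59.8  22.8] yaw-JY -90.03
```

View pics/w28z.png

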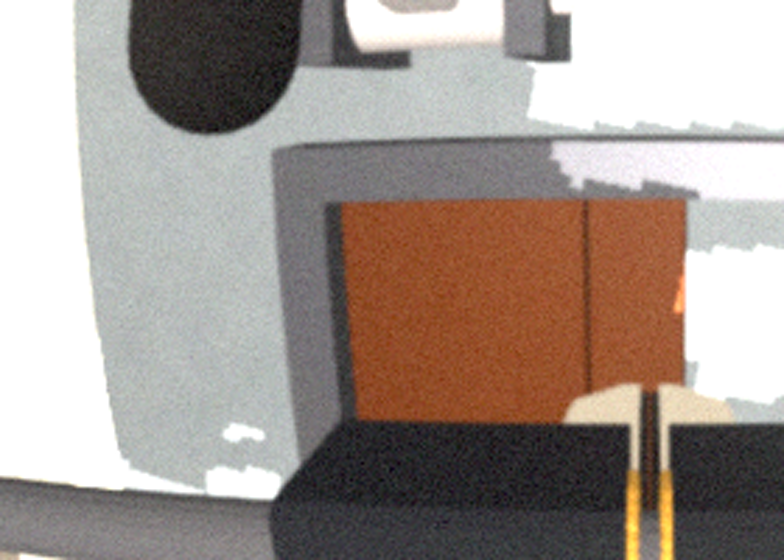

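The small plate's edge is now visible at crop x=585 and it is sliding square. I continue until contact.

```bash
python3 -m creep '[[[0,0,0],[0,-0.3,0],0],[[0,0,0],[0,-0.2,0],0],[[0,0,0],[0,0,0],0]]'
python3 -m creep '[[[0,0,0],[0,-0.2,0],0],[[0,0,0],[0,0,0],0]]'
python3 - <<'E'
from h import *
plan(jw([-.048,-.054,.0235]),JY-90,.186)
E
```

```text
clock: 29.5
ee_pos: [0.5525, 0.1076, 0.209]
tool_rot: [0.001, 0.996, 0.094, 0.001]
wrist_force: [0.2, -5.2, 1.9]
opening: 0.0006
clock: 29.7
ee_pos: [0.5524, 0.1085, 0.2092]
tool_rot: [0.002, 0.996, 0.094, 0.001]
wrist_force: [-0.4, -10.1, 2.0]
opening: 0.0004
turn [ 0.2  -0.11 -0.12] shift after turn (cm) [-0.   -0.14 -0.03] grasp jig mm [-48.  -55.4  23.2] yaw-JY -90.12
```

```bash
python3 -m creep '[[[0,0,0],[0,-0.15,0],0],[[0,0,0],[0,0,0],0]]'
python3 - <<'E'
from h import *
plan(jw([-.048,-.054,.0235]),JY-90,.186)
c=cap("wrist","w29")
im=c["img"][100:300,50:330].astype(float)
cv2.imwrite("pics/w29z.png",cv2.resize(np.clip(im*2.5,0,255).astype(np.uint8)[:,:,::-1],None,fx=2.8,fy=2.8,interpolation=cv2.INTER_CUBIC))
E
```

```text
clock: 29.9
ee_pos: [0.5523, 0.1092, 0.2094]
tool_rot: [0.002, 0.996, 0.094, 0.001]
wrist_force: [0.1, -15.9, 3.5]
opening: 0.0008
turn [ 0.28 -0.12 -0.14] shift after turn (cm) [-0.01 -0.08 -0.01] grasp jig mm [-47.9 -54.8  23.4] yaw-JY -90.14
```

View pics/w29z.png

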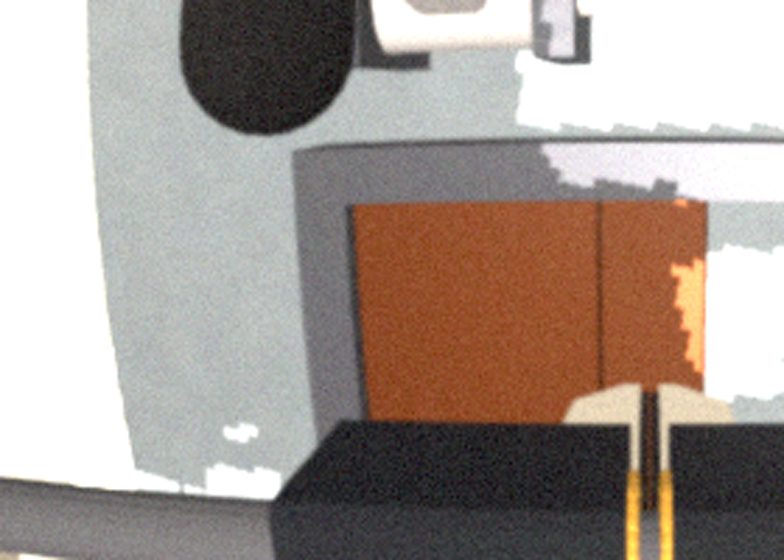

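Seated at 16 N. Then back off and nudge the small plate's end in +x.

```bash
python3 -m creep '[[[0,0,0],[0,1,0],0],[[0,0,0],[0,0,-2],0],[[0,0,0],[-3,0,-1.5],0],[[0,0,0],[-3.5,-2.2,0],0],[[0,0,0],[-1,-2,0],0],[[0,0,0],[0,0,0],0],[[0,0,0],[0,0,0],0]]'
python3 - <<'E'
from h import *
plan(jw([-.118,-.023,.0235]),JY-90,.186)
E
```

```text
clock: 30.65
ee_pos: [0.4721, 0.1291, 0.244]
tool_rot: [-0.0, 0.996, 0.095, 0.001]
wrist_force: [-0.3, 0.7, -0.1]
opening: 0.0001
turn [-0.01 -0.15 -0.03] shift after turn (cm) [0.49 0.3  3.45] grasp jig mm [-122.9  -20.    58. ] yaw-JY -90.03
```

```bash
python3 -m creep '[[[0,0,0],[0.2,0.4,1.7],0],[[0,0,0],[0,0,1.6],0],[[0,0,0],[0,0,0],0],[[0,0,0],[0,0,0],0]]'
python3 - <<'E'
from h import *
plan(jw([-.0980,-.023,.0238]),JY-90,.186)
E
```

```text
clock: 31.05
ee_pos: [0.4751, 0.125, 0.2106]
tool_rot: [-0.0, 0.996, 0.094, 0.0]
wrist_force: [0.4, -0.1, 0.4]
opening: 0.0003
turn [-0.02 -0.05 -0.13] shift after turn (cm) [ 2.27 -0.16  0.08] grasp jig mm [-120.7  -24.6   24.6] yaw-JY -90.13
```

```bash
python3 -m creep '[[[0,0,0],[0.7,0,0.05],0],[[0,0,0],[0.7,0,0],0],[[0,0,0],[0.4,0,0],0],[[0,0,0],[0.2,0,0],0],[[0,0,0],[0,0,0],0]]'
python3 -m creep '[[[0,0,0],[0.2,0,0],0],[[0,0,0],[0,0,0],0]]'
python3 - <<'E'
from h import *
plan(jw([-.0980,-.023,.0238]),JY-90,.186)
E
```

```text
clock: 31.55
ee_pos: [0.4944, 0.1293, 0.2102]
tool_rot: [-0.0, 0.996, 0.094, 0.001]
wrist_force: [-0.4, -0.7, 0.9]
opening: 0.0004
clock: 31.75
ee_pos: [0.4952, 0.1295, 0.2097]
tool_rot: [0.0, 0.996, 0.094, -0.001]
wrist_force: [-8.8, -2.4, 6.6]
opening: 0.0005
turn [-0.01  0.12 -0.07] shift after turn (cm) [ 0.21 -0.1  -0.01] grasp jig mm [-100.1  -24.    23.7] yaw-JY -90.07
```

```bash
python3 -m creep '[[[0,0,0],[0.15,0,0],0],[[0,0,0],[0.1,0,0],0],[[0,0,0],[0,0,0],0]]'
python3 - <<'E'
from h import *
plan(jw([-.0980,-.023,.0238]),JY-90,.186)
E
python3 -m creep '[[[0,0,0],[-0.6,0,0],0],[[0,0,0],[-1.4,0,0],0],[[0,0,0],[-4,0,-4],0],[[0,0,0],[-1,0,-4],0],[[0,0,0],[0,0,-4],0],[[0,0,0],[0,0,-3],0],[[0,0,0],[0,0,0],0],[[0,0,0],[0,0,0],0]]'
python3 - <<'E'
from h import *
c=cap("wrist","w30"); np.savez("w30.npz",**c)
im=c["img"].astype(float)
cv2.imwrite("pics/w30z.png",cv2.resize(np.clip(im[0:240,170:430]*1.6,0,255).astype(np.uint8)[:,:,::-1],None,fx=2.5,fy=2.5,interpolation=cv2.INTER_CUBIC))
E
```

```text
clock: 32.05
ee_pos: [0.4962, 0.1298, 0.2091]
tool_rot: [0.0, 0.996, 0.094, -0.004]
wrist_force: [-18.1, -4.2, 12.3]
opening: 0.0003
turn [-0.01  0.4  -0.07] shift after turn (cm) [ 0.11 -0.09 -0.07] grasp jig mm [-99.1 -23.9  23.1] yaw-JY -90.07
clock: 32.85
ee_pos: [0.4345, 0.1178, 0.3562]
tool_rot: [-0.0, 0.996, 0.094, 0.002]
wrist_force: [0.2, 0.3, -0.9]
opening: 0.0002
```

View pics/w30z.png

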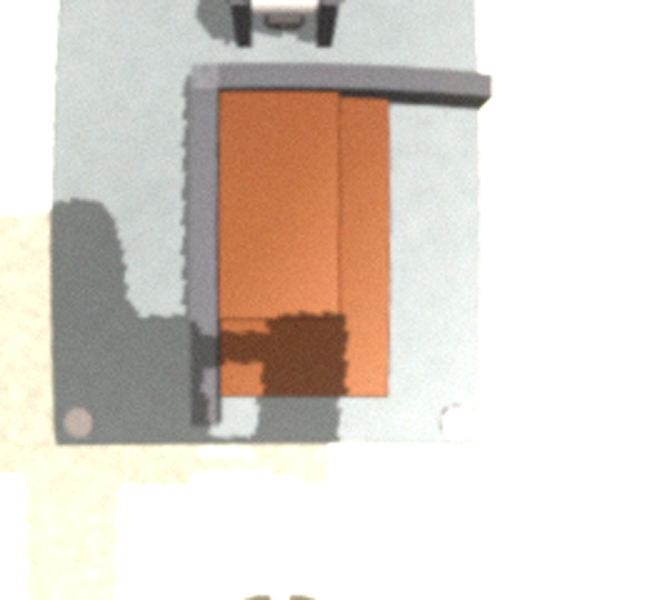

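Both plates sit in the corner: small's free edges at crop x=339 and y=317, large's at x=388 and y=396. I'll check them numerically.

Run:
```python
from h import *
c=dict(np.load("w30.npz"))
f=lambda a,z:(wj(plane(c,np.array(a)/2.5+[170-.3,-.3],z,True))*1000).round(1)[:,:2].tolist()
print("small -y edge",f([(339,100),(340,310)],.028),"rear",f([(222,318),(265,318)],.028))
print("large -y edge",f([(388,105),(388,390)],.020),"rear",f([(222,396),(385,396)],.020))
print("far fence top in",f([(230,90)],.032), "side",f([(218,120),(217,400)],.032))
plan(jw([.065,.045,.100]),JY-90,.186)
print(arm.state()["joint_positions"].round(2))
```

```text
small -y edge [[-4.6, -46.0], [-87.1, -46.1]] rear [[-90.1, -1.6], [-90.3, -17.8]]
large -y edge [[-3.7, -65.8], [-118.1, -65.8]] rear [[-120.6, -0.8], [-120.4, -64.6]]
far fence top in [[-1.7, -4.9]] side [[-13.8, -0.4], [-121.1, 0.2]]
turn [-0.02 -0.1  -0.08] shift after turn (cm) [22.74 -6.9   6.88] grasp jig mm [-162.4  -24.   168.8] yaw-JY -90.08
[ 0.15 -0.26  1.95  0.    1.45  1.53]
```

All edges are within 0.5 mm of nominal. Next is the trigger: I turn the jaws along jig x so the body stays clear of the cocked arm, go out in +y, then forward.

```bash
python3 -m creep '[[[0,0,-8],[0,0,-1],0],[[0,0,-8],[0,0,-1],0],[[0,0,-8],[0,0,0],0],[[0,0,-8],[0,0,0],0],[[0,0,-8],[0,0,0],0],[[0,0,-8],[0,0,0],0],[[0,0,-8],[0,0,0],0],[[0,0,-8],[0,0,0],0]]'
python3 -m creep '[[[0,0,-8],[0,0,0],0],[[0,0,-8],[0,0,0],0],[[0,0,-8],[3,0,0],0],[[0,0,-2],[3.5,0,0],0],[[0,0,0],[0.5,3,0],0],[[0,0,0],[0,4,0],0],[[0,0,0],[0,4,0],0],[[0,0,0],[0,0,0],0]]'
python3 - <<'E'
from h import *
plan(jw([.065,.045,.100]),JY,.186)
c=cap("wrist","w31")
E
```

```text
clock: 33.7
ee_pos: [0.4338, 0.1177, 0.3731]
tool_rot: [-0.001, 0.793, 0.61, -0.001]
wrist_force: [0.2, 0.4, -0.5]
opening: 0.0001
clock: 34.5
ee_pos: [0.538, 0.2082, 0.3705]
tool_rot: [-0.001, 0.637, 0.77, -0.002]
wrist_force: [-1.8, -0.3, -0.4]
opening: 0.0002
turn [-0.26  0.03 -0.11] shift after turn (cm) [-1.000e-02  1.082e+01  8.450e+00] grasp jig mm [-43.2  45.1 184.5] yaw-JY -0.11
```

View pics/w31.png

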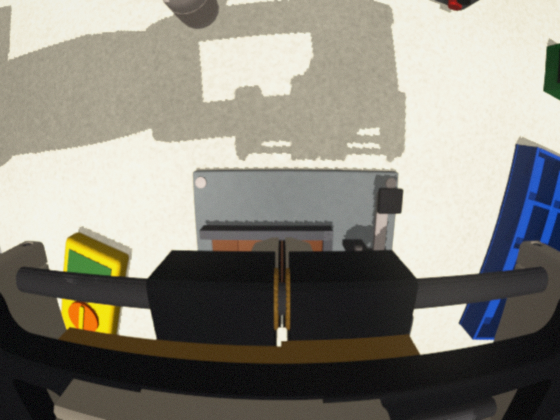

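```bash
python3 - <<'E'
from h import *
c=cap("wrist"); print((wj(plane(c,(389.5,200.5),.048,True))*1000).round(1))
E
python3 -m creep '[[[0,0,0],[0,3.5,0],0],[[0,0,0],[0,4,0],0],[[0,0,0],[0,3.3,2],0],[[0,0,0],[0,0,4],0],[[0,0,0],[0,0,3],0],[[0,0,0],[0,0,2.5],0],[[0,0,0],[0,0,0],0],[[0,0,0],[0,0,0],0]]'
python3 - <<'E'
from h import *
plan(jw([.065,.045,.048]),JY,.186)
c=cap("wrist","w32")
E
```

```text
[[61.6 45.2 48. ]]
clock: 35.4
ee_pos: [0.641, 0.2281, 0.2612]
tool_rot: [0.0, 0.637, 0.771, 0.0]
wrist_force: [0.3, -0.6, 0.7]
opening: 0.0006
turn [ 0.03 -0.01 -0.08] shift after turn (cm) [-0.02  0.33  2.72] grasp jig mm [61.7 45.2 75.2] yaw-JY -0.08
```

View pics/w32.png

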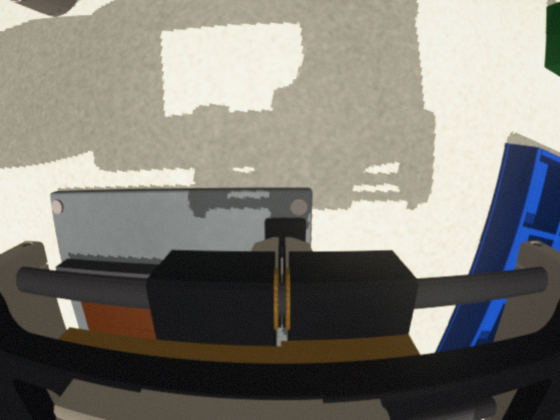

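The pad is right under the fingertips at (286,230). Pressing.

```bash
python3 -m creep '[[[0,0,0],[0,0.2,1.2],0],[[0,0,0],[0,0,1.2],0],[[0,0,0],[0,0,0.5],0],[[0,0,0],[0,0,0.5],0],[[0,0,0],[0,0,0.3],0],[[0,0,0],[0,0,0],0]]'
python3 - <<'E'
from h import *
plan(jw([.065,.045,.037]),JY,.186)
c=cap("wrist","w33")
E
```

```text
clock: 36.05
ee_pos: [0.644, 0.2286, 0.2237]
tool_rot: [0.001, 0.637, 0.771, 0.001]
wrist_force: [2.0, 0.2, 3.4]
opening: 0.0001
turn [ 0.12 -0.01 -0.09] shift after turn (cm) [-0.02  0.03  0.07] grasp jig mm [64.7 45.2 37.7] yaw-JY -0.09
```

View pics/w33.png

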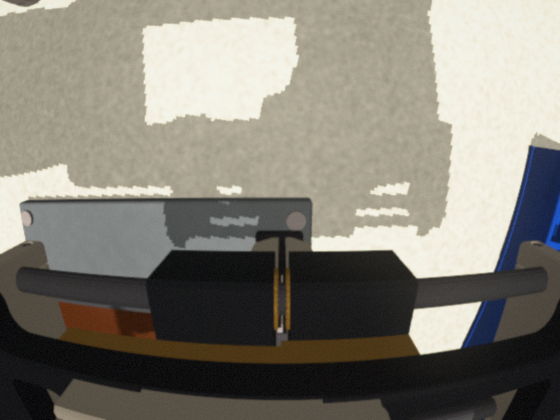

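```bash
python3 -m creep '[[[0,0,0],[0,0,0],0],[[0,0,0],[0,0,0],0],[[0,0,0],[0,0,0],0],[[0,0,0],[0,0,-1],0],[[0,0,0],[0,0,-2.5],0],[[0,0,0],[0,0,-4],0],[[0,0,0],[0,0,-4],0],[[0,0,0],[0,0,-3],0]]'
python3 -m creep '[[[0,0,0],[3,0,0],0],[[0,0,0],[4,0,0],0],[[0,0,0],[4,-3,0],0],[[0,0,0],[2,-3,0],0],[[0,0,0],[0,0,0],0],[[0,0,0],[0,0,0],0]]'
python3 - <<'E'
from h import *
c=cap("scene","s34");im=c["img"]
cv2.imwrite("pics/s34z.png",cv2.resize(np.clip(im[150:260,300:430,::-1]*1.5,0,255).astype(np.uint8),None,fx=5,fy=5,interpolation=cv2.INTER_CUBIC))
d=cap("top","t34");im=d["img"]
cv2.imwrite("pics/t34z.png",cv2.resize(np.clip(im[130:240,150:290,::-1]*2.,0,255).astype(np.uint8),None,fx=5,fy=5,interpolation=cv2.INTER_CUBIC))
E
```

```text
clock: 36.9
ee_pos: [0.6434, 0.2285, 0.372]
tool_rot: [0.001, 0.637, 0.771, 0.001]
wrist_force: [0.6, 0.6, 0.4]
opening: 0.0004
clock: 37.5
ee_pos: [0.5596, 0.3454, 0.369]
tool_rot: [0.001, 0.637, 0.771, 0.0]
wrist_force: [0.8, -0.3, 0.3]
opening: 0.0004
```

View pics/s34z.png

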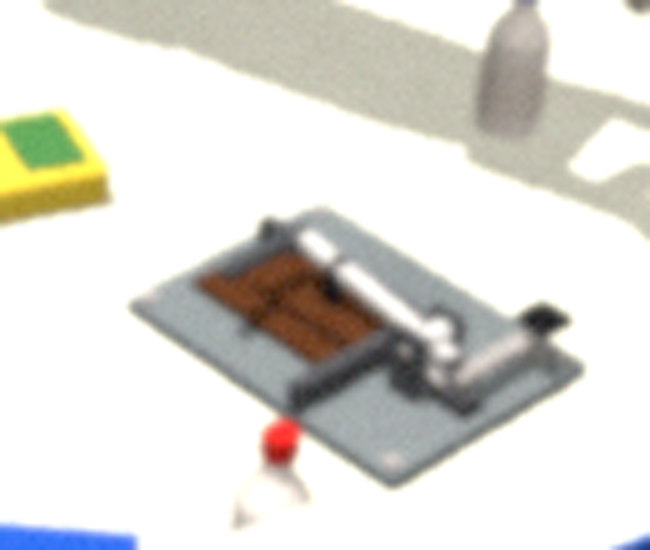

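View pics/t34z.png

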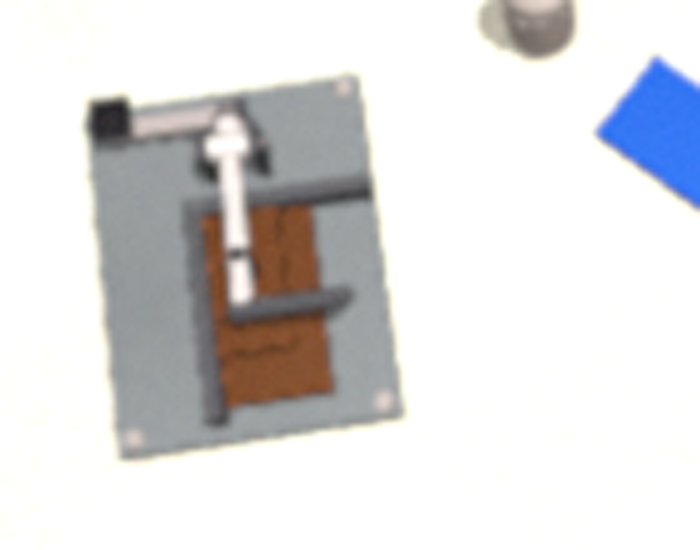

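The arm is down across the stack and the plates look in place. One last wrist look for numbers.

```bash
python3 -m creep '[[[0,0,0],[-3,0,-1],0],[[0,0,0],[-4,0,-1],0],[[0,0,0],[-4,0,0],0],[[0,0,0],[-4,0,0],0],[[0,0,0],[-4,0,0],0],[[0,0,0],[-4,0,0],0],[[0,0,0],[-4,0,0],0],[[0,0,0],[-4,0,0],0]]'
python3 -m creep '[[[0,0,0],[0,0,0],0],[[0,0,0],[0,0,0],0],[[0,0,0],[0,0,0],0]]'
python3 - <<'E'
from h import *
plan(jw([-.05,-.14,.2]),JY,.186)
c=cap("wrist","w35"); np.savez("w35.npz",**c)
im=c["img"].astype(float)
cv2.imwrite("pics/w35z.png",cv2.resize(np.clip(im[0:250,160:470]*1.6,0,255).astype(np.uint8)[:,:,::-1],None,fx=2.4,fy=2.4,interpolation=cv2.INTER_CUBIC))
E
```

```text
clock: 38.4
ee_pos: [0.6191, 0.0372, 0.389]
tool_rot: [0.001, 0.638, 0.77, 0.001]
wrist_force: [0.2, -0.9, -0.3]
opening: 0.0005
clock: 38.7
ee_pos: [0.6186, 0.0404, 0.3887]
tool_rot: [0.0, 0.638, 0.77, 0.001]
wrist_force: [0.6, -0.3, 0.1]
opening: 0.0003
turn [ 0.09 -0.04 -0.13] shift after turn (cm) [-0.51 -5.42  0.27] grasp jig mm [   4.2 -134.9  202.7] yaw-JY -0.13
```

View pics/w35z.png

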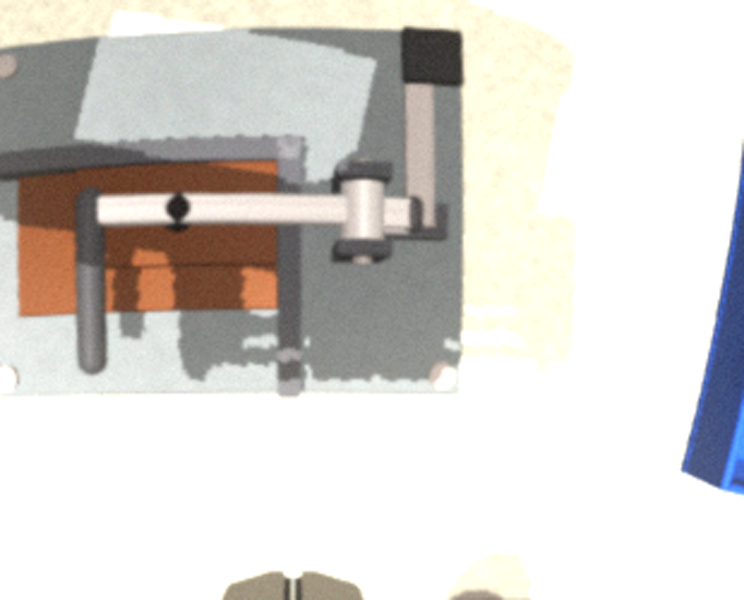

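Run:
```python
from h import *
c=dict(np.load("w35.npz"))
f=lambda a,z:(wj(plane(c,np.array(a)/2.4+[160-.3,-.3],z,True))*1000).round(1)[:,:2].tolist()
print("small -y",f([(275,264),(110,268)],.028),"large -y",f([(275,308),(25,316)],.020),"large rear",f([(20,290),(20,200)],.020))
im=c["img"].astype(float)
print("handle bar px at theta .16",(proj(c,jw([.035-.110*np.cos(.16),-.063,.045+.110*np.sin(.16)]),True)-[160,0])*2.4)
print("if 0:",(proj(c,jw([-.075,-.063,.045]),True)-[160,0])*2.4)
print(arm.state()["clock"]); arm.finish_job()
```

```text
small -y [[-1.6, -46.3], [-74.3, -46.0]] large -y [[-1.8, -65.5], [-117.4, -65.5]] large rear [[-119.6, -53.2], [-119.3, -10.8]]
handle bar px at theta .16 [[ 91.94730995 304.56314608]]
if 0: [[ 99.04666975 305.04355259]]
38.75
the job is handed in; nothing more can be done
```

I handed the job in at 38.75 s. By my checks both plates are squared in the corner and clamped, though no verdict is reported.

- **Cocking:** I gripped the handle, swung the arm to about 1.86 rad and eased it back until the catch held it.
- **Plates:** I set the large plate 30 mm short of the side fence, then pushed it against both fences. The small plate went on top the same way.
- **Trigger:** I pressed the pad about 10 mm, and the arm came down on the stack.

**Last checks after clamping (wrist camera):**

| Check | Measured | Nominal |
|---|---|---|
| Large plate's free long edge, y | -65.5 mm | -66 mm |
| Large plate's free end, x | -119.5 mm | -120 mm |
| Small plate's free long edge, y | -46.0 to -46.3 mm | -46 mm |
| Handle bar, image column in the enlarged view | about 91 | 91.9 at 0.16 rad, 99.0 at 0 rad |

- **Small plate's end:** the handle bar's shadow made its free end hard to see at the last look. I measured it only before clamping, at -90.2 mm (nominal -90).
- **Not measured:** I had no way to read the clamping force on the small plate directly.
- **Bottles:** they looked unmoved in the last pictures, but I did not measure them again.

No check failed. The small plate's outline did vanish against the large one in one view, and casting rays onto its edge settled where it was.

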